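# Clamp a tart tin in the screw-down tin holder

## Task

Put the loose tart tin upright in the black ring on the holder's drawn-out bed, push the bed gently and fully home under the screw, then turn the blue knob clockwise until the pad holds the tin firmly on the bed with about 20 N, never so hard as to dent it (40 N). Let everything go and leave the other things on the table where they are.

Things in the scene. Friction and masses are not known exactly. Their poses are not given: they have to be found in the camera images.
- tin_centre (a point): Loose round aluminium tart tin, open upward: 56 mm across its rim, 49 mm across its foot, 14 mm high, walls 2.5 mm, floor 3 mm thick, 60 g. The point is on its axis half-way up (7 mm above its foot). It stands upright on the table at the start, left or right of the holder.
- press: White fixed tin holder on the table. Origin: on the table, on the vertical screw axis; its own +x points from the drawn-out bed in the direction in which the bed is pushed home, z up. Base plate 100 mm wide (y), from 200 mm before to 75 mm beyond the axis, 12 mm thick. A column stands 47 to 75 mm beyond the axis and carries an arm 36 mm wide over the axis at 70 to 90 mm height; the knob is above that arm.
- bed_seat (a point): The sliding aluminium bed (78 mm wide, top 22 mm above the table). The point is the centre of its seat for the tin, on the bed's top: the tin's foot rests on this level inside a black ring of 54 mm inner and 60 mm outer diameter, 3 mm high. When the bed is home this point is on the screw axis.
- bed_handle (a point): Blue upright handle plate at the bed's near end, 12 mm thick (holder's x), 50 mm wide (y), rising 34 mm above the bed's top; the point is the middle of its upper edge, 56 mm above the table, 78 mm before the seat's centre. Push it along the holder's +x.
- bed (a joint): How far the bed is drawn out, m: 0 is fully home against its stop; 0.09 to 0.11 at the start. It slides with about 3 N friction and stays where it is left.
- knob_grip (a point): Centre of the blue bar-shaped knob on the screw: bar 44 mm long (the point's own x), 14 mm thick (own y), 26 mm high (z); grasp it across its 14 mm from above. At its lowest it still has 18 mm free below it (the arm and its dark boss end 90 mm above the table). The point turns and sinks with the knob; at the start it is some 146 to 149 mm above the table.
- knob (a joint): Turn of the knob, rad: grows clockwise seen from above, up to 4.0. The knob, screw and pad sink 8 mm per radian clockwise (quick thread, 50 mm a turn) and rise the other way, so the grasp must sink with it. Turning takes a steady 0.35 N m of friction, which also holds the screw where it is left; each newton of pad force adds 0.008 N m. 0 to 0.3 at the start.
- stem: The screw's carrier: it sinks and rises with the knob and carries the black rubber pad, 30 mm across, at its lower end, which comes down into the tin onto its floor. The pad's height on the stem is set by hand and not known: it meets the tin's floor after 14.5 to 24 mm of sinking from the start. From there a spring in the pad gives about 12 N per mm of further sinking, so feel for it in the turning torque. Origin on the axis, 103 mm below the point knob_grip.
- shaker: Bystander: amber jar with steel cap, 44 mm across, 90 mm high; on the table on the other side from the tin. Origin under its centre.
- bowl: Bystander: small steel bowl, 100 mm across, 45 mm high. Origin under its centre.
- carton: Bystander: orange carton, 60 x 90 x 50 mm. Origin under its centre.
Not all that is in view belongs to the job. There is more than one size of the part that bears tin_centre; the job needs the largest.

How it is judged:
By the outcome, as a careful person would: the job done as asked, in the order asked, and still so for the second after the job is handed in, with the robot touching nothing.
It also fails if it takes over 72 s, if anything falls off the work surface, if the arm or the gripper's body presses on something with over 40 N, if the wrist force passes 120 N, or if a joint passes its speed limit or range.

## Robot

A 7-joint arm with a two-finger parallel gripper is mounted at the origin on the work surface. World frame = base frame: x ahead of the robot, y to its left, z up, the work surface at z = 0. Lengths are in m, angles in rad, forces in N, time in s.
With the tool pointing down it reaches from about 0.35 to 0.9 m from the base axis. Payload 8.1 kg.
Tool frame: the origin (TCP) lies at the very end of the fingers, on their centre line; the grasp point (between the pads) lies 19 mm behind it; z points along the fingers, y is the direction in which the jaws open and shut (so a half turn about z gives the same grasp; the last joint's range is limited). The gripper opens to 85 mm and grips with 20 to 120 N. Pads are 22 mm wide; open, the fingers measure 114 mm over their backs; the gripper's body (76 mm by 85 mm) begins 54 mm behind the grasp point. The pads swing forward as they close: fully open they stand 13 mm farther back than shut.
Start: joints at [1.209, 0.434, 0.025, 1.573, -0.012, 1.134, -0.075], TCP at [0.16, -0.604, 0.231] pointing down, gripper open.
Joint ranges: [-2.62, 2.62], [-0.44, 2.09], [-1.27, 1.32], [0.08, 2.57], [-1.32, 4.46], [0.12, 2], [-2.74, 2.74]. Speed limits (rad/s): [2.22, 2.22, 3.01, 3.01, 3.14, 3.14, 3.14].

## Interface

Orientations are given as a rotation vector (axis times angle).
In Python, from bench import manip gives the robot as it stands. The module is installed in compiled form; this text tells all that it offers.
- The arm moves only by the shell command python3 -m crank 'ROWS' [FORCE]. ROWS is JSON, a list of rows, each a list of 7 numbers: the shift along the tool's x, y, z in mm, then the turn, a rotation vector about the tool's x, y, z in degrees, then the opening, from -1 (shut) to 1 (fully open), so that 0 is half open. A call has 1 to 12 rows; each row shifts and turns the commanded pose from where the row before left it, along the tool's axes as they then stand; what a row does not reach is not made up. A row lasts 1/12 s, in which the tool goes at most 41.7 mm and 7.16 degrees, less where a joint would pass 70% of its speed; a pose out of reach is approached as far as the arm can. A call with a gripper value outside its range is refused whole. The fingers move at their own pace and stop on an object; FORCE is the grip in N (left out, the last holds). Time passes only in rows, so rows that do not move let the fingers close. It gives the time, the measured TCP pose, the force and the opening at its end, in the units of the state.
- manip.read_state(): the state, without advancing time (a new reading comes with each control period).
- manip.camera(name): name is "scene" or "top" or "wrist"; returns the picture (384x512x3 uint8, red, green, blue); there is no depth.
- manip.camera_model(name): a dict with "vertical_fov" (degrees; the focal length in pixels is half the picture's height over the tangent of half this angle, whatever the lens; pixels are square), "cx", "cy" (the principal point, pixels), "dist_coeffs" ([k1, k2, p1, p2, k3] as OpenCV has them; the pictures are not rectified), "R" (3x3) and "t" (3): a world point X has camera coordinates R X + t. Camera axes: x right, y down, z forward; pixel columns grow to the right and rows downward; lengths in m; the calibration is good to about 2 mm. A picture is of the moment at which its call begins: read the wrist's pose just before it. camera_model takes no time and is no camera call; for the wrist camera it gives the pose at the moment of the call.
- manip.close_job(): hands the job in, once; it reports no verdict.
Trained networks look in the newest picture that a camera, given by its name, has taken for a name from the list of things; names that differ only in an ending like _2 or _b are one class to them, and where a whole thing is asked for, a point or a joint stands for the part that bears it (a point fixed in the world has none). Each returns a list of dicts, best first, with "confidence" (0 to 1); they miss things now and then, are a little off and sometimes report something else, mostly with a low value. They report only what shows in the picture. A call takes as long as a camera call. They do not tell look-alikes from the thing itself.
- manip.boxes_of(camera, label): "at" ([column, row] in pixels, amid what is visible of it).
The state is a dict: "clock": time; "joints": joint angles; "qd": joint speeds; "effort": joint torques, N m; "tcp_pos": TCP position; "tcp_rot": TCP orientation; "wrist_force": force on the tool from outside, world axes, zero at the start; "moment": the same for the moment, N m; "grip_width": finger opening in m.
Only numpy, scipy, OpenCV 4.12 (cv2) and the standard library are available. Lean on these libraries where they do the work, as an engineer would, in place of code of your own. Each camera call takes 0.05 s, during which the arm holds its last target.

## Working session

There is one attempt and no reset: what is moved stays moved. The work goes in short steps, Python scripts to look and compute and a shell command to move; the robot and the scene stay as the last step left them, time stands still between calls to the robot, and variables do not carry over. Pictures are saved under pics/ and viewed, and the job is handed in when it is done.

```bash
mkdir -p pics
cat > h.py <<'E'
import numpy as np, cv2, json
from bench import manip
from scipy.spatial.transform import Rotation as Rot
def snap(cam,name=None):
    im=manip.camera(cam)
    if name: cv2.imwrite(f'pics/{name}.png',im[:,:,::-1])
    return im
def K(m):
    f=192/np.tan(np.radians(m['vertical_fov'])/2)
    return np.array([[f,0,m['cx']],[0,f,m['cy']],[0,0,1.]])
def ray(m,px):
    u=cv2.undistortPoints(np.array([[px]],float),K(m),np.array(m['dist_coeffs'],float)).ravel()
    R=np.array(m['R']);t=np.array(m['t'])
    return -R.T@t, R.T@np.array([u[0],u[1],1])
def at_z(m,px,z):
    o,d=ray(m,px); return o+d*(z-o[2])/d[2]
def proj(m,X):
    R=np.array(m['R']);t=np.array(m['t'])
    p,_=cv2.projectPoints(np.atleast_2d(X).astype(float),cv2.Rodrigues(R)[0],t,K(m),np.array(m['dist_coeffs'],float)); return p.reshape(-1,2)
E
python3 - <<'E'
from h import *
s=manip.read_state(); print({k:np.round(v,3).tolist() for k,v in s.items()})
for c in ['scene','top','wrist']:
    snap(c,c+'0'); m=manip.camera_model(c); print(c,m['vertical_fov'],np.round(-np.array(m['R']).T@m['t'],3),m['dist_coeffs'])
for c in ['top','scene']:
  for l in ['tin_centre','bed_seat','bed_handle','knob_grip','shaker','bowl','carton','press']:
    print(c,l,[(np.round(b['at'],1).tolist(),round(b['confidence'],2)) for b in manip.boxes_of(c,l)])
E
```

```text
{'clock': 0.0, 'joints': [1.209, 0.435, 0.025, 1.574, -0.012, 1.134, -0.075], 'qd': [-0.0, -0.001, -0.0, -0.001, 0.001, -0.002, 0.001], 'effort': [0.0, -67.049, 1.025, -31.622, 0.015, 0.012, 0.0], 'tcp_pos': [0.16, -0.604, 0.231], 'tcp_rot': [-3.114, -0.405, 0.001], 'wrist_force': [0.779, -0.32, 0.033], 'moment': [0.0, -0.028, -0.04], 'grip_width': 0.085}
scene 56.35129913599084 [ 1.052 -0.505  0.595] [-0.07064141  0.          0.          0.          0.        ]
top 56.05541963948315 [ 0.368 -0.     0.993] [-0.01313239  0.          0.          0.          0.        ]
wrist 60.35440980387431 [ 0.228 -0.585  0.373] [-0.06015221  0.          0.          0.          0.        ]
top tin_centre [([347.7, 236.9], 0.59), ([350.4, 206.8], 0.58)]
top bed_seat []
top bed_handle [([242.7, 198.8], 0.89)]
top knob_grip [([256.1, 143.1], 0.49)]
top shaker [([145.9, 213.5], 0.55), ([244.1, 198.3], 0.39)]
top bowl [([148.7, 150.2], 0.83)]
top carton [([364.0, 143.3], 0.71)]
top press [([147.9, 149.9], 0.16)]
scene tin_centre [([156.3, 288.7], 0.75), ([135.9, 265.3], 0.56), ([280.1, 209.0], 0.53)]
scene bed_seat [([248.6, 218.0], 0.92)]
scene bed_handle [([246.3, 223.8], 0.6)]
scene knob_grip [([280.8, 205.2], 0.8)]
scene shaker [([296.0, 169.3], 0.81)]
scene bowl [([350.0, 189.6], 0.57)]
scene carton [([194.2, 337.2], 0.96)]
scene press [([275.8, 233.6], 0.95)]
```

View pics/scene0.png

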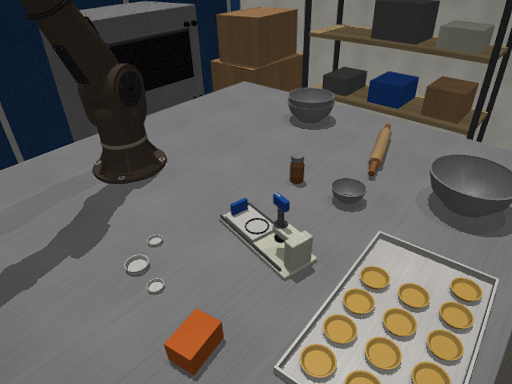

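View pics/top0.png

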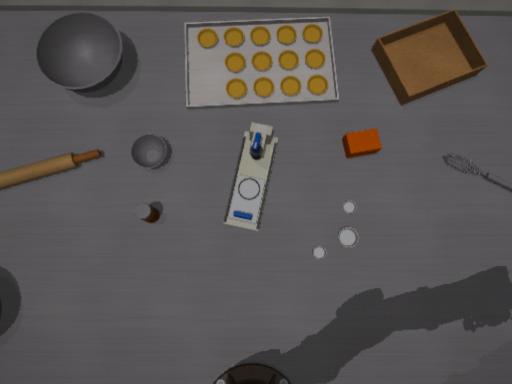

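View pics/wrist0.png

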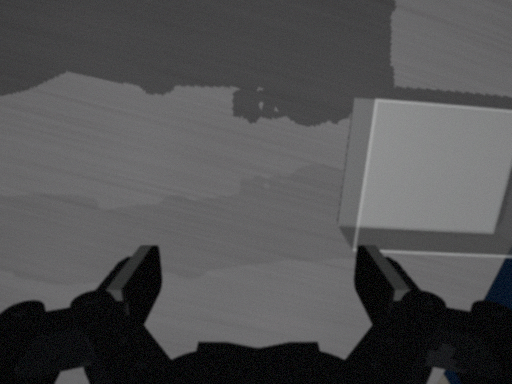

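Top view: three loose tins at (347,237), (349,207) and (319,252). The first looks largest. The holder has its handle at (243,215), its ring at (249,189) and its knob at (257,142). The shaker is at (148,213), the bowl at (150,151) and the carton at (362,143). I'll enlarge and measure.

Run:
```python
from h import *
im=cv2.imread('pics/top0.png')
a=cv2.resize(im[185:275,300:390],None,fx=6,fy=6,interpolation=cv2.INTER_CUBIC)
b=cv2.resize(im[115:240,215:285],None,fx=4.32,fy=4.32,interpolation=cv2.INTER_CUBIC)[:540]
cv2.imwrite('pics/crop0.png',np.hstack([a[:540,:490],b]))
m=manip.camera_model('top')
g=cv2.cvtColor(im,cv2.COLOR_BGR2GRAY)
# tins: threshold bright
sub=(g>115).astype(np.uint8); sub[:, :300]=0; sub[:190]=0; sub[275:]=0; sub[:,400:]=0
n,l,st,c=cv2.connectedComponentsWithStats(sub)
for i in range(1,n):
  if st[i,4]>15: print(st[i],c[i],'pos',at_z(m,c[i],0.01),'diam mm',st[i,2:4]*0.98/K(m)[0,0]*1000)
hsv=cv2.cvtColor(im,cv2.COLOR_BGR2HSV)
bl=cv2.inRange(hsv,(100,130,40),(130,255,255)); bl[:120]=0;bl[240:]=0;bl[:,:215]=0;bl[:,290:]=0
n,l,st,c=cv2.connectedComponentsWithStats(bl)
for i in range(1,n):
  if st[i,4]>10:
    print('blue',st[i],c[i]); 
    for z in (.022,.056,.147): print(z,at_z(m,c[i],z))
print(np.round(m['R'],3))
```

```text
[344 202  11  11  93] [348.65591398 206.8172043 ] pos [ 0.528056   -0.26607237  0.01      ] diam mm [29.88810852 29.88810852]
[339 229  17  17 206] [346.95631068 236.94174757] pos [ 0.44487909 -0.25753093  0.01      ] diam mm [46.19071316 46.19071316]
[314 247  11  12  96] [318.52083333 252.15625   ] pos [ 0.40373704 -0.17851795  0.01      ] diam mm [29.88810852 32.60520929]
blue [252 133   9  19  92] [256.2826087  141.86956522]
0.022 [ 0.71078843 -0.00943954  0.022     ]
0.056 [ 0.69878197 -0.00911495  0.056     ]
0.147 [ 0.66664705 -0.00824618  0.147     ]
blue [234 212  18   7  81] [242.49382716 214.92592593]
0.022 [0.5025663  0.02734242 0.022     ]
0.056 [0.49785271 0.02637875 0.056     ]
0.147 [0.4852369 0.0237995 0.147    ]
[[ 0.002 -1.     0.014]
 [-0.981 -0.005 -0.195]
 [ 0.195 -0.013 -0.981]]
```

View pics/crop0.png

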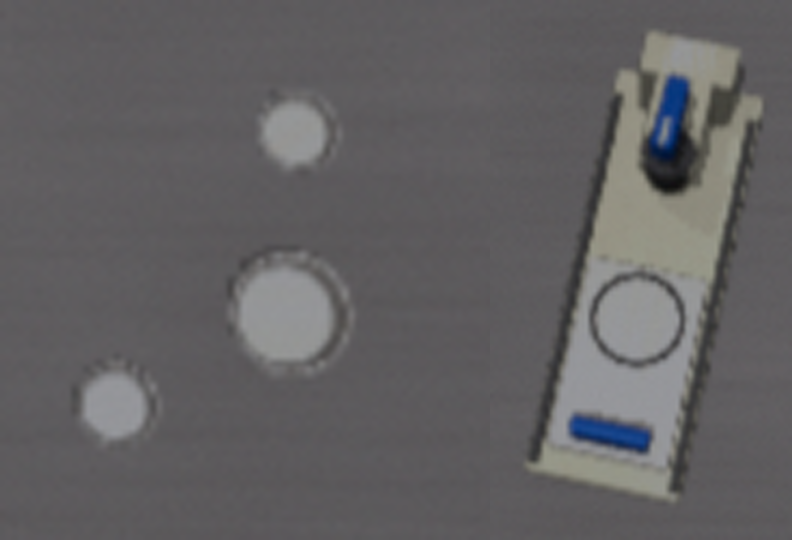

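The three candidates are (347,237) with a rim about 55 mm across, and (349,207) and (319,252), both about 37 mm. The job needs the largest, so (347,237), at about (0.445,-0.258). Moving above it.

```bash
python3 -m crank '[[30,-22,0,0,0,0,1],[30,-22,0,0,0,0,1],[30,-22,0,0,0,0,1],[30,-22,0,0,0,0,1],[30,-22,0,0,0,0,1],[30,-22,0,0,0,0,1],[30,-22,0,0,0,0,1],[30,-22,0,0,0,0,1],[30,-22,0,0,0,0,1],[30,-22,0,0,0,0,1],[30,-22,0,0,0,0,1],[33,-20,0,0,0,0,1]]' 30
python3 -m crank '[[0,0,0,0,0,-7,1],[0,0,0,0,0,-7,1],[0,0,0,0,0,-7,1],[0,0,0,0,0,-7,1],[0,0,0,0,0,-7,1],[0,0,0,0,0,-7,1],[0,0,0,0,0,-7,1],[0,0,0,0,0,-7,1],[0,0,0,0,0,-7,1],[0,0,0,0,0,-7,1],[0,0,0,0,0,-7,1],[0,0,0,0,0,-7,1]]'
python3 - <<'E'
from h import *
s=manip.read_state(); print({k:np.round(v,3).tolist() for k,v in s.items()})
R=Rot.from_rotvec(s['tcp_rot']).as_matrix(); print(np.round(R,3), np.degrees(np.arctan2(R[1,0],R[0,0])))
m=manip.camera_model('wrist'); snap('wrist','w1'); print(np.round(m['R']@R,3), R.T@(-np.array(m['R']).T@m['t']-s['tcp_pos']))
print([(np.round(b['at'],1).tolist(),round(b['confidence'],2),at_z(m,b['at'],.01)) for b in manip.boxes_of('wrist','tin_centre')])
E
```

```text
clock: 1.95
tcp_pos: [0.4443, -0.2565, 0.2316]
tcp_rot: [3.115, 0.404, 0.0]
wrist_force: [0.8, -0.9, 0.1]
grip_width: 0.0854
clock: 2.95
tcp_pos: [0.4438, -0.2581, 0.2314]
tcp_rot: [2.037, 2.392, -0.0]
wrist_force: [-0.2, 0.0, -0.0]
grip_width: 0.0855
{'clock': 2.95, 'joints': [0.773, 0.293, -0.44, 1.813, 0.141, 1.066, 0.441], 'qd': [0.207, 0.037, -0.268, -0.016, 0.096, 0.018, 1.363], 'effort': [-1.681, -52.268, -2.865, -30.257, -0.19, -0.041, -2.871], 'tcp_pos': [0.444, -0.258, 0.231], 'tcp_rot': [2.037, 2.392, -0.0], 'wrist_force': [-0.16, 0.049, -0.002], 'moment': [-0.002, 0.004, 0.052], 'grip_width': 0.085}
[[-0.159  0.987  0.   ]
 [ 0.987  0.159 -0.   ]
 [-0.     0.    -1.   ]] 99.16445793241523
[[ 0.     1.     0.001]
 [-0.961  0.001 -0.278]
 [-0.278 -0.001  0.961]] [ 7.17901983e-02 -1.23390203e-04 -1.42225583e-01]
[([234.3, 83.0], 0.91, array([ 0.40545342, -0.17820106,  0.01      ])), ([259.2, 163.8], 0.72, array([ 0.44531709, -0.25965539,  0.01      ])), ([329.4, 182.8], 0.71, array([ 0.52794694, -0.26852933,  0.01      ]))]
```

View pics/w1.png

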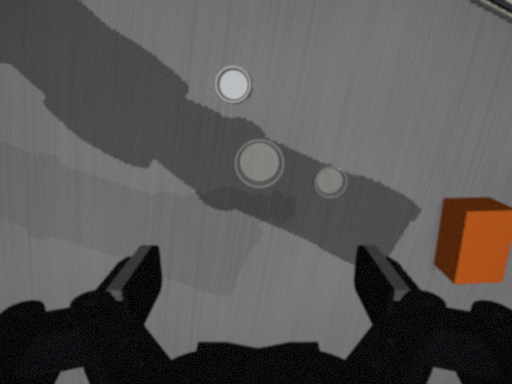

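The wrist view agrees: the largest tin is at (259,163), with small ones at (234,83) and (329,182). I'll turn to yaw 145°, which keeps the fingers clear of the small tins.

```bash
cat >> h.py <<'E'
def goto(x,y,z):
    s=manip.read_state(); R=Rot.from_rotvec(s['tcp_rot']).as_matrix(); p=np.array(s['tcp_pos'])
    print('t',round(s['clock'],2),'pos',np.round(p*1000,1),'yaw',round(np.degrees(np.arctan2(R[1,0],R[0,0])),2),'tilt',np.round(R[:,2],4),'F',np.round(s['wrist_force'],1),'M',np.round(s['moment'],3),'w',round(s['grip_width'],4),'q7',np.round(s['joints'],2))
    print('delta tool mm',np.round(R.T@(np.array([x,y,z])-p)*1000,1))
E
python3 -m crank '[[0,0,0,0,0,-7,1],[0,0,0,0,0,-7,1],[0,0,0,0,0,-7,1],[0,0,0,0,0,-7,1],[0,0,0,0,0,-7,1],[0,0,0,0,0,-7,1],[0,0,0,0,0,-4,1],[0,0,0,0,0,0,1],[0,0,0,0,0,0,1]]'
python3 - <<'E'
from h import *
goto(.4451,-.2590,.001)
im=cv2.imread('pics/w1.png')
E
```

```text
clock: 3.8
tcp_pos: [0.4438, -0.2582, 0.2313]
tcp_rot: [0.958, 2.992, 0.0]
wrist_force: [0.6, -0.2, -0.4]
grip_width: 0.0852
t 3.8 pos [ 443.8 -258.2  231.3] yaw 144.49 tilt [ 0.  0. -1.] F [ 0.6 -0.2 -0.4] M [ 0.    -0.02   0.008] w 0.0852 q7 [ 0.89  0.32 -0.59  1.8   0.2   1.08  1.18]
delta tool mm [-1.600e+00  1.000e-01  2.303e+02]
```

```bash
python3 -m crank '[[-1.5,0,35,0,0,0,1],[0,0,35,0,0,0,1],[0,0,35,0,0,0,1],[0,0,35,0,0,0,1],[0,0,0,0,0,0,1],[0,0,0,0,0,0,1]]'
python3 - <<'E'
from h import *
goto(.4451,-.2590,.001)
m=manip.camera_model('wrist'); im=snap('wrist','w2')
print([(np.round(b['at'],1).tolist(),round(b['confidence'],2),at_z(m,b['at'],.01)) for b in manip.boxes_of('wrist','tin_centre')])
E
```

```text
clock: 4.3
tcp_pos: [0.4442, -0.2583, 0.0906]
tcp_rot: [-0.952, -2.99, -0.001]
wrist_force: [0.4, -0.7, 1.2]
grip_width: 0.0853
t 4.3 pos [ 444.2 -258.3   90.6] yaw 144.68 tilt [-0.0031  0.0017 -1.    ] F [ 0.4 -0.7  1.2] M [-0.012 -0.01  -0.025] w 0.0853 q7 [ 0.82  0.49 -0.53  1.96  0.34  0.78  1.05]
delta tool mm [-1.5  0.  89.6]
[([323.0, 85.3], 0.97, array([ 0.4045776 , -0.17764253,  0.01      ])), ([309.6, 286.3], 0.88, array([ 0.52377   , -0.26491189,  0.01      ]))]
```

View pics/w2.png

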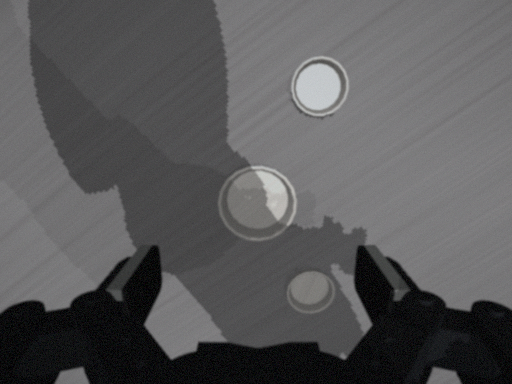

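The tin's rim shows centred at about (258,203), 79 px across. Computing its position.

Run:
```python
from h import *
m=manip.camera_model('wrist')
p=at_z(m,[258.2,203],.014); print(p)
print(np.linalg.norm(at_z(m,[218.7,203],.014)-at_z(m,[297.7,203],.014)))
goto(p[0],p[1],.001)
```

```text
[ 0.44799106 -0.25909999  0.014     ]
0.055774727521691735
t 4.4 pos [ 446.4 -259.2   93.2] yaw 144.73 tilt [ 0.0021 -0.001  -1.    ] F [ 0.5 -0.4 -0. ] M [-0.005 -0.004 -0.011] w 0.0853 q7 [ 0.82  0.48 -0.53  1.96  0.34  0.78  1.05]
delta tool mm [-1.1  1.  92.2]
```

```bash
python3 -m crank '[[0,0,20,0,0,0,1],[0,0,20,0,0,0,1],[0,0,20,0,0,0,1],[0,0,12,0,0,0,1],[0,0,8,0,0,0,1],[0,0,6,0,0,0,1],[0,0,5,0,0,0,1],[0,0,0,0,0,0,1],[0,0,0,0,0,0,1],[0,0,0,0,0,0,1]]'
python3 - <<'E'
from h import *
goto(.4455,-.2588,.001); snap('wrist','w3')
E
```

```text
clock: 5.23
tcp_pos: [0.4455, -0.2592, 0.001]
tcp_rot: [0.949, 2.994, -0.0]
wrist_force: [-0.3, 0.1, 1.1]
grip_width: 0.0856
t 5.23 pos [ 445.5 -259.2    1. ] yaw 144.81 tilt [ 9.e-04 -6.e-04 -1.e+00] F [-0.3  0.1  1.1] M [-0.018 -0.007 -0.016] w 0.0856 q7 [ 0.74  0.62 -0.44  2.03  0.46  0.59  0.95]
delta tool mm [0.2 0.3 0. ]
```

View pics/w3.png

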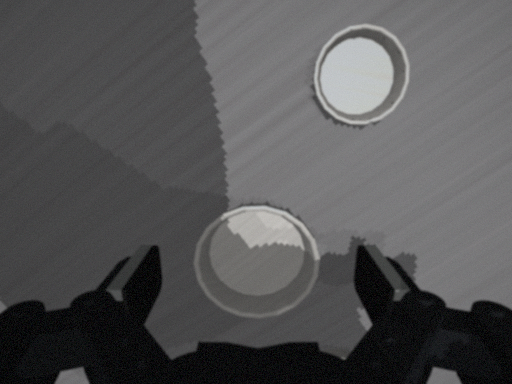

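The tin sits between the fingers, rim centred at about (257,261). Closing.

```bash
python3 -m crank '[[0,0,0,0,0,0,-1],[0,0,0,0,0,0,-1],[0,0,0,0,0,0,-1],[0,0,0,0,0,0,-1],[0,0,0,0,0,0,-1],[0,0,0,0,0,0,-1],[0,0,0,0,0,0,-1],[0,0,0,0,0,0,-1]]' 30
python3 - <<'E'
from h import *
goto(.4455,-.2588,.001); m=manip.camera_model('wrist');snap('wrist','w4')
E
```

```text
clock: 5.95
tcp_pos: [0.4451, -0.2591, 0.0011]
tcp_rot: [0.949, 2.994, -0.001]
wrist_force: [-3.9, 0.7, 12.1]
grip_width: 0.0535
t 5.95 pos [ 445.1 -259.1    1.1] yaw 144.81 tilt [ 2.e-04 -7.e-04 -1.e+00] F [-3.9  0.7 12.1] M [ 0.219  0.649 -0.05 ] w 0.0535 q7 [ 0.74  0.62 -0.44  2.03  0.46  0.59  0.95]
delta tool mm [-0.1  0.4  0.1]
```

View pics/w4.png

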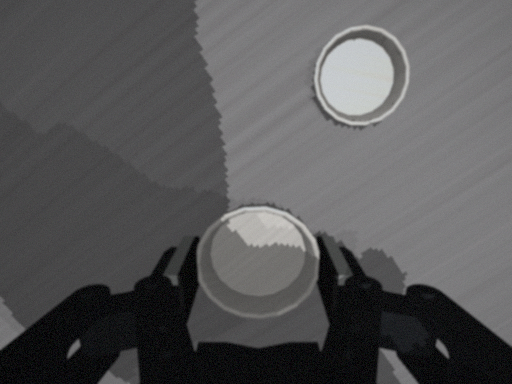

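```bash
python3 -m crank '[[0,0,-2,0,0,0,-1],[0,0,-5,0,0,0,-1],[0,0,-10,0,0,0,-1],[0,0,-20,0,0,0,-1],[0,0,-20,0,0,0,-1],[0,0,-20,0,0,0,-1],[0,0,-20,0,0,0,-1],[0,0,-10,0,0,0,-1],[0,0,0,0,0,0,-1],[0,0,0,0,0,0,-1],[0,0,0,0,0,0,-1]]'
python3 - <<'E'
from h import *
m=manip.camera_model('wrist');snap('wrist','w5');snap('scene','s5')
im=cv2.imread('pics/s5.png'); 
goto(.4455,-.2588,.001); 
m=manip.camera_model('scene'); s=manip.read_state(); p=proj(m,s['tcp_pos'])[0].astype(int); print(p)
cv2.imwrite('pics/s5c.png',cv2.resize(im[p[1]-60:p[1]+60,max(0,p[0]-70):p[0]+70],None,fx=5,fy=5,interpolation=cv2.INTER_CUBIC))
E
```

```text
clock: 6.92
tcp_pos: [0.4443, -0.2588, 0.1064]
tcp_rot: [-0.949, -2.993, -0.0]
wrist_force: [0.8, -0.4, -0.7]
grip_width: 0.053
t 7.02 pos [ 444.3 -258.6  106.2] yaw 144.83 tilt [-0.0018  0.001  -1.    ] F [ 0.1  0.5 -0.8] M [-0.024 -0.011  0.019] w 0.053 q7 [ 0.83  0.47 -0.54  1.95  0.32  0.81  1.07]
delta tool mm [ -1.3   0.6 105.2]
[125 231]
```

View pics/w5.png

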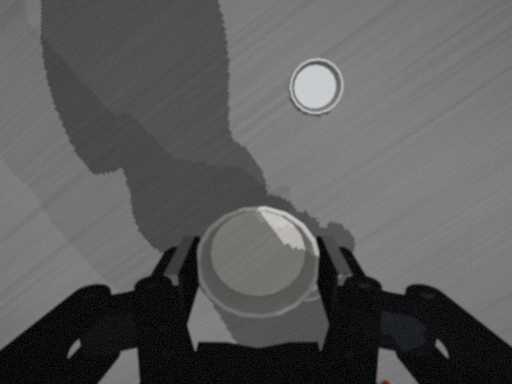

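View pics/s5c.png

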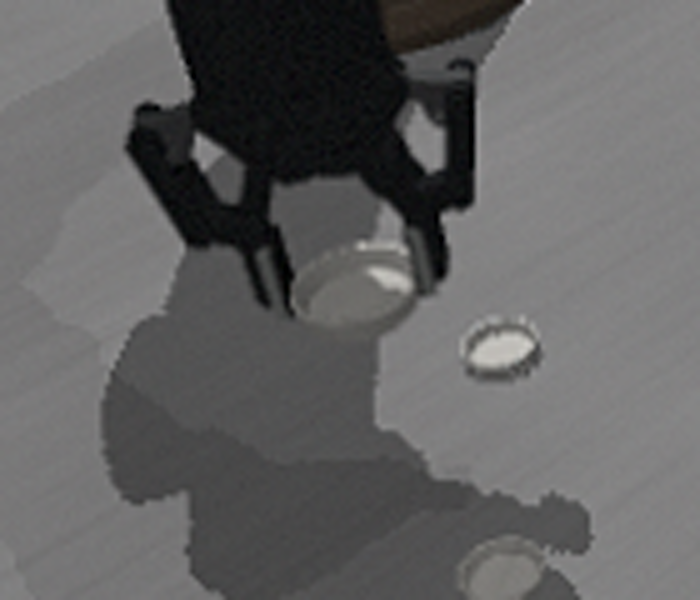

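The tin is held level, rim centred at about (258,261) in the wrist view. Next I'll work out the ring, handle and knob positions.

Run:
```python
from h import *
m=manip.camera_model('wrist'); s=manip.read_state(); R=Rot.from_rotvec(s['tcp_rot']).as_matrix()
c=at_z(m,[258.7,261.5],s['tcp_pos'][2]+.013); print('tin in tool',R.T@(c-s['tcp_pos'])*1000, 'diam',np.linalg.norm(at_z(m,[197.5,261.5],s['tcp_pos'][2]+.013)-at_z(m,[320,261.5],s['tcp_pos'][2]+.013)))
m=manip.camera_model('top')
r=at_z(m,[249.0,188.6],.024); h=at_z(m,[242.5,214.9],.055); k=at_z(m,[256.3,141.9],.16)
print(r,h,k); 
for a,b in((h,r),(r,k),(h,k)): d=(b-a)[:2]; print(np.linalg.norm(d),np.degrees(np.arctan2(d[1],d[0])))
m=manip.camera_model('scene')
for l,z in (('bed_seat',.022),('bed_handle',.05),('knob_grip',.147)):
   b=manip.boxes_of('scene',l); print(l,[(at_z(m,x['at'],z),x['at']) for x in b[:1]])
```

```text
tin in tool [  2.35918626   1.0673055  -12.9954923 ] diam 0.053460037526738405
[0.57521854 0.01018282 0.024     ] [0.49805986 0.02639163 0.055     ] [ 0.66197916 -0.00816446  0.16      ]
0.07884280809951563 -11.863684747561411
0.0886793531220834 -11.94042854741152
0.16752212378264958 -11.904309764176807
bed_seat [(array([0.55312814, 0.02114748, 0.022     ]), [251.6, 220.3])]
bed_handle [(array([ 0.56728274, -0.01261453,  0.05      ]), [246.3, 220.2])]
knob_grip [(array([ 0.6775072 , -0.01383489,  0.147     ]), [282.2, 205.3])]
```

Run:
```python
from h import *
m=manip.camera_model('wrist'); s=manip.read_state(); R=Rot.from_rotvec(s['tcp_rot']).as_matrix()
im=cv2.imread('pics/w5.png'); cv2.imwrite('pics/w5c.png',cv2.resize(im[190:340,180:340],None,fx=4.5,fy=4,interpolation=cv2.INTER_CUBIC))
for dz in (.005,.009,.013):
  a,b=[R.T@(at_z(m,[258.5,r],s['tcp_pos'][2]+dz)-s['tcp_pos'])*1000 for r in (206,318)]
  print(dz,a,b,a[0]-b[0],(a+b)/2)
```

```text
0.005 [25.09689944  0.9946834  -4.96281627] [-33.00641252   1.06737431  -5.0489793 ] 58.10331195804626 [-3.95475654  1.03102886 -5.00589779]
0.009 [26.45040322  0.9837004  -8.96081327] [-29.96090933   1.05427451  -9.04446719] 56.41131255290908 [-1.75525306  1.01898745 -9.00264023]
0.013 [ 27.80390699   0.97271739 -12.95881027] [-26.91540615   1.04117471 -13.03995507] 54.7193131477718 [  0.44425042   1.00694605 -12.99938267]
```

View pics/w5c.png

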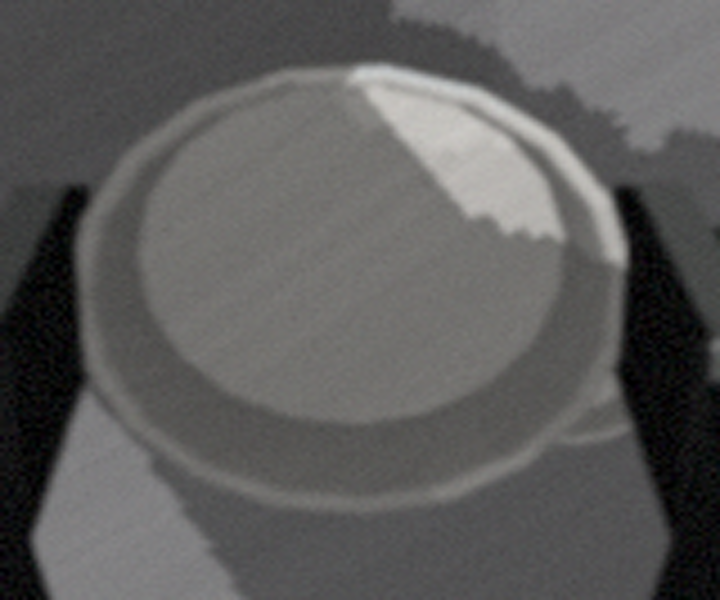

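```bash
python3 -m crank '[[0,15,-2,0,0,0,-1],[0,28,0,0,0,0,-1],[0,28,0,0,0,0,-1],[0,28,0,0,0,0,-1],[0,28,0,0,0,0,-1],[0,28,0,0,0,0,-1],[0,28,0,0,0,0,-1],[0,28,0,0,0,0,-1],[0,15,0,0,0,0,-1],[0,0,0,0,0,-6,-1],[0,0,0,0,0,-6,-1],[0,0,0,0,0,-6,-1]]'
python3 -m crank '[[0,0,0,0,0,-5.3,-1],[0,0,0,0,0,0,-1],[0,0,0,0,0,0,-1],[0,0,0,0,0,0,-1],[0,0,0,0,0,0,-1]]'
python3 - <<'E'
from h import *
m=manip.camera_model('wrist');snap('wrist','w6')
goto(.5752,.0102,.106)
for l in ('bed_seat','bed_handle','knob_grip'): print(l,[(b['at'],b['confidence']) for b in manip.boxes_of('wrist',l)])
np.save('m6.npy',m,allow_pickle=True)
E
```

```text
clock: 8.17
tcp_pos: [0.5752, -0.0735, 0.1087]
tcp_rot: [-0.459, -3.107, -0.0]
wrist_force: [0.0, -0.3, -1.5]
grip_width: 0.0531
clock: 8.58
tcp_pos: [0.5752, -0.0742, 0.1092]
tcp_rot: [-0.328, -3.124, 0.0]
wrist_force: [-0.0, -0.4, -0.6]
grip_width: 0.0532
t 8.63 pos [575.2 -74.2 109.3] yaw 168.03 tilt [-0.e+00 -1.e-04 -1.e+00] F [-0.8  0.5 -0.9] M [-0.033  0.022  0.038] w 0.0533 q7 [ 0.48  0.58 -0.64  1.78  0.42  0.92  1.02]
delta tool mm [17.5 82.5  3.3]
bed_seat [([374.1, 127.3], 0.61)]
bed_handle [([375.5, 126.2], 0.68)]
knob_grip [([398.5, 370.6], 0.88)]
```

View pics/w6.png

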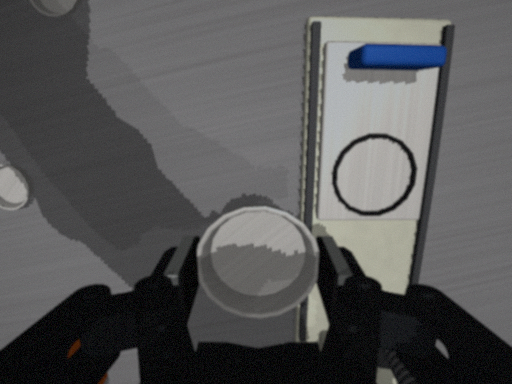

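The wrist view shows the ring centred at about (374,174) and the handle at (400,56). The bed's direction matches the tool's. I'll fit these precisely.

Run:
```python
from h import *
m=np.load('m6.npy',allow_pickle=True).item()
im=cv2.imread('pics/w6.png'); g=cv2.cvtColor(im,cv2.COLOR_BGR2GRAY)
sub=g[125:222,325:424]; t=(sub<70).astype(np.uint8)
n,l,st,c=cv2.connectedComponentsWithStats(t); i=1+np.argmax(st[1:,4]); print(st[i])
ys,xs=np.where(l==i); hull=cv2.convexHull(np.c_[xs,ys].astype(np.int32)); e=cv2.fitEllipse(np.c_[xs,ys].astype(np.float32)); 
eh=cv2.fitEllipse(hull); print(e,eh)
ctr=np.array(eh[0])+[325,125]; ring=at_z(m,ctr,.025); print('ring',ring)
# points of ring outer -> world circle
P=np.array([at_z(m,p.ravel()+[325,125],.025)[:2] for p in hull]); print('diam',P.max(0)-P.min(0),(P.max(0)+P.min(0))/2)
hsv=cv2.cvtColor(im,cv2.COLOR_BGR2HSV); b=cv2.inRange(hsv,(100,130,40),(130,255,255)); b[90:]=0
ys,xs=np.where(b>0); print('blue',xs.min(),xs.max(),ys.min(),ys.max())
e1,e2=[at_z(m,p,.056) for p in ((363,44.5),(445,45))]; print(e1,e2,np.linalg.norm(e1-e2),np.degrees(np.arctan2(*(e2-e1)[:2])))
for p,q in (((320.5,55),(303.5,320)),((444,60),(416,270))):
  a=at_z(m,p,.02);b2=at_z(m,q,.02); d=a-b2; print('edge',np.degrees(np.arctan2(d[1],d[0])))
cv2.imwrite('pics/w6c.png',cv2.resize(im[10:230,290:470],None,fx=2.7,fy=2.7,interpolation=cv2.INTER_CUBIC))
```

```text
[  8   9  83  81 900]
((48.64009094238281, 49.307254791259766), (75.01515197753906, 82.30032348632812), 49.848636627197266) ((48.84184646606445, 49.366912841796875), (78.58307647705078, 85.7518310546875), 51.75605392456055)
ring [0.57467277 0.01115249 0.025     ]
diam [0.05982555 0.05942   ] [0.57554659 0.01126441]
blue 349 446 45 68
[0.49013436 0.00466995 0.056     ] [0.49902994 0.05081298 0.056     ] 0.04699267006309807 10.911775632842044
edge 167.09924192654455
edge 168.42544018683662
```

View pics/w6c.png

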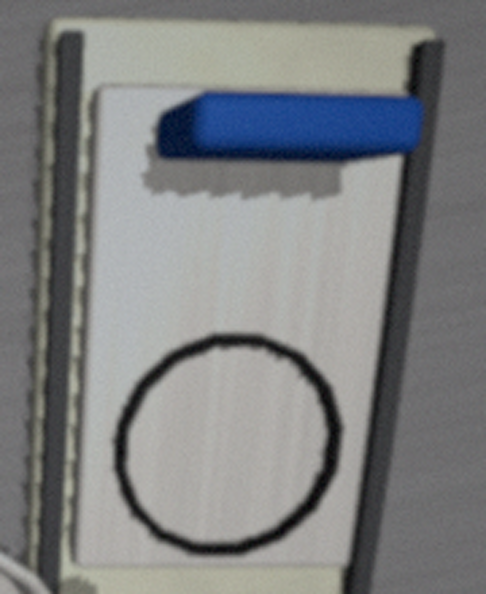

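```bash
python3 -m crank '[[3,14,0,0,0,0,-1],[4,19,0,0,0,0,-1],[4,19,0,0,0,0,-1],[4,19,0,0,0,0,-1],[2.6,11.5,0,0,0,0,-1],[0,0,10,0,0,0,-1],[0,0,18,0,0,0,-1],[0,0,18,0,0,0,-1],[0,0,10,0,0,0,-1],[0,0,0,0,0,0,-1],[0,0,0,0,0,0,-1],[0,0,0,0,0,0,-1]]'
python3 - <<'E'
from h import *
m=manip.camera_model('wrist');snap('wrist','w7')
goto(.5751,.0102,.0235)
E
```

```text
clock: 9.78
tcp_pos: [0.5755, 0.0099, 0.0538]
tcp_rot: [0.326, 3.124, 0.0]
wrist_force: [1.0, 0.2, -0.6]
grip_width: 0.0535
t 9.83 pos [575.7  10.   54.1] yaw 168.09 tilt [ 0.0013  0.     -1.    ] F [ 0.1  0.2 -0.8] M [-0.004 -0.005 -0.013] w 0.0531 q7 [ 0.31  0.64 -0.6   1.84  0.49  0.81  0.82]
delta tool mm [ 0.6  0.1 30.6]
```

View pics/w7.png

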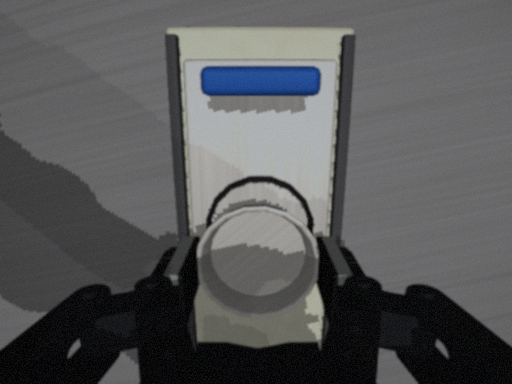

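Run:
```python
from h import *
from scipy.optimize import least_squares
m=manip.camera_model('wrist'); s=manip.read_state(); R=Rot.from_rotvec(s['tcp_rot']).as_matrix()
im=cv2.imread('pics/w7.png'); g=cv2.cvtColor(im,cv2.COLOR_BGR2GRAY).astype(int)
# ring dark pixels
pts=[]
for r in range(174,232):
  for c in range(200,322):
    if g[r,c]<60: pts.append((c,r))
pts=np.array(pts); 
W=np.array([at_z(m,p,.025)[:2] for p in pts])
c0=np.array([.5753,.0105])
for _ in range(5):
  d=np.linalg.norm(W-c0,axis=1); k=abs(d-.0285)<.004
  c0=least_squares(lambda c:np.linalg.norm(W[k]-c,axis=1)-.0285,c0).x
print(k.sum(),c0,'resid',np.std(np.linalg.norm(W[k]-c0,axis=1)))
print('ring in tool',R.T@(np.r_[c0,.025]-s['tcp_pos'])*1000)
# tin rim, outer edge points front
cv2.imwrite('pics/w7c.png',cv2.resize(im[160:330,180:340],None,fx=4.5,fy=3.5,interpolation=cv2.INTER_CUBIC))
```

```text
680 [0.57589959 0.01189253] resid 0.0007080232787270987
ring in tool [ 0.21344924  1.92768859 29.1229166 ]
```

View pics/w7c.png

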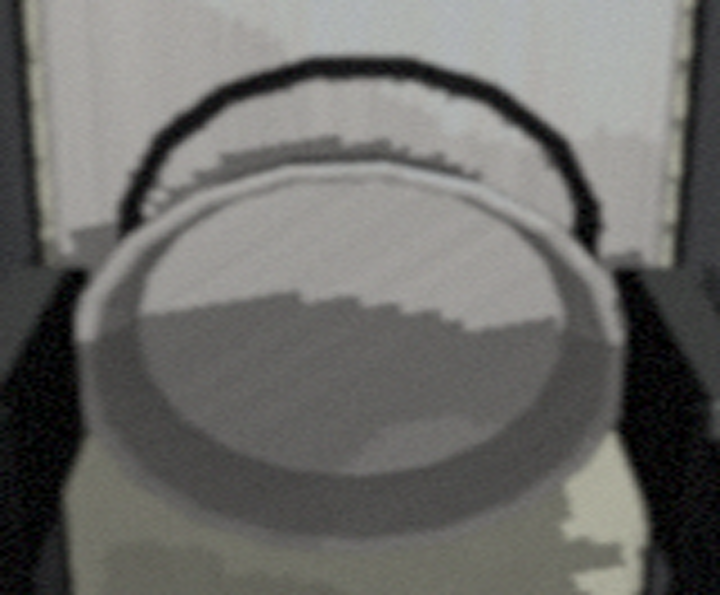

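The ring sits about 0.9 mm to tool +y of the tin. I'll correct that and descend.

```bash
python3 -m crank '[[0,0.8,6,0,0,0,-1],[0,0,10,0,0,0,-1],[0,0,6,0,0,0,-1],[0,0,3,0,0,0,-1],[0,0,2,0,0,0,-1],[0,0,1,0,0,0,-1],[0,0,1,0,0,0,-1],[0,0,0,0,0,0,-1],[0,0,0,0,0,0,-1]]'
python3 - <<'E'
from h import *
m=manip.camera_model('wrist');snap('wrist','w8')
goto(.5751,.0102,.0235)
E
```

```text
clock: 10.58
tcp_pos: [0.5753, 0.011, 0.0245]
tcp_rot: [0.325, 3.124, 0.0]
wrist_force: [0.4, -0.5, -1.2]
grip_width: 0.0532
t 10.63 pos [575.3  11.   24.5] yaw 168.12 tilt [ 4.e-04 -0.e+00 -1.e+00] F [-0.1  1.  -1.2] M [ 0.023  0.029 -0.041] w 0.0529 q7 [ 0.29  0.68 -0.58  1.86  0.52  0.76  0.79]
delta tool mm [ 0.1 -0.8  1. ]
```

View pics/w8.png

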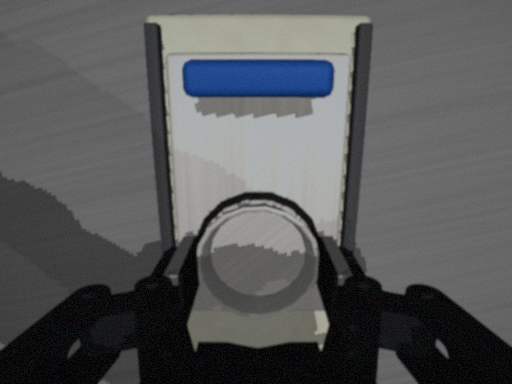

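```bash
python3 -m crank '[[0,0,0.7,0,0,0,-1],[0,0,0.7,0,0,0,-1],[0,0,0,0,0,0,-1],[0,0,0,0,0,0,-1]]'
python3 -m crank '[[0,0,0.5,0,0,0,-1],[0,0,0.5,0,0,0,-1],[0,0,0,0,0,0,-1],[0,0,0,0,0,0,-1]]'
```

```text
clock: 10.97
tcp_pos: [0.5754, 0.0109, 0.0233]
tcp_rot: [0.325, 3.124, -0.0]
wrist_force: [-1.5, -0.6, 5.5]
grip_width: 0.0529
clock: 11.3
tcp_pos: [0.576, 0.0108, 0.0232]
tcp_rot: [0.325, 3.123, -0.001]
wrist_force: [-3.1, -1.0, 13.6]
grip_width: 0.053
```

Contact came at TCP z = 23.2 mm, which is the height expected for the foot on the bed inside the ring. On the ring it would have been about 26 mm. Releasing.

```bash
python3 -m crank '[[0,0,-0.7,0,0,0,0.3],[0,0,0,0,0,0,0.5],[0,0,0,0,0,0,0.6],[0,0,0,0,0,0,0.7],[0,0,0,0,0,0,0.7],[0,0,0,0,0,0,0.7]]'
python3 - <<'E'
from h import *
m=manip.camera_model('wrist');snap('wrist','w9')
goto(.5751,.0102,.0235)
E
```

```text
clock: 11.8
tcp_pos: [0.5751, 0.011, 0.0224]
tcp_rot: [-0.325, -3.124, -0.0]
wrist_force: [-0.7, -0.2, 0.9]
grip_width: 0.0727
t 11.85 pos [575.1  10.9  22.5] yaw 168.12 tilt [-2.e-04 -0.e+00 -1.e+00] F [0.3 0.5 0.2] M [ 0.019 -0.001  0.028] w 0.0726 q7 [ 0.28  0.68 -0.57  1.86  0.52  0.76  0.79]
delta tool mm [-0.2 -0.7 -1. ]
```

View pics/w9.png

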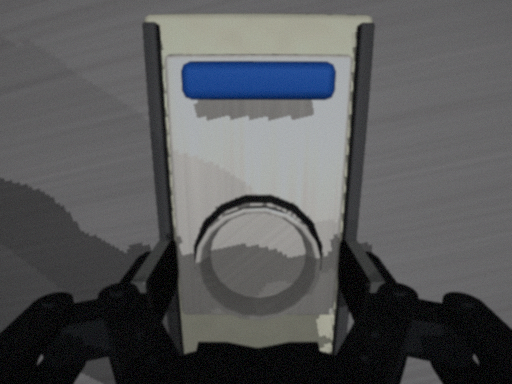

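```bash
python3 -m crank '[[0,0,-8,0,0,0,0.7],[0,0,-15,0,0,0,0.7],[0,0,-20,0,0,0,0.7],[0,0,-20,0,0,0,0.7],[0,0,-15,0,0,0,0],[0,0,0,0,0,0,-1],[0,0,0,0,0,0,-1],[0,0,0,0,0,0,-1]]' 30
python3 - <<'E'
from h import *
m=manip.camera_model('wrist');snap('wrist','w10')
goto(.4988-.978*.032,.0266+.206*.032,.040)
im=cv2.imread('pics/w10.png')
cv2.imwrite('pics/w10c.png',cv2.resize(im[20:300,140:380],None,fx=2.1,fy=2.1,interpolation=cv2.INTER_CUBIC))
E
```

```text
clock: 12.52
tcp_pos: [0.5748, 0.0107, 0.1002]
tcp_rot: [-0.325, -3.124, 0.001]
wrist_force: [0.3, -0.1, 0.2]
grip_width: 0.024
t 12.57 pos [574.5  10.7  99.9] yaw 168.12 tilt [-1.3e-03 -3.0e-04 -1.0e+00] F [-0.2 -0.3  0.1] M [-0.028  0.026 -0.001] w 0.0167 q7 [ 0.33  0.58 -0.64  1.8   0.43  0.9   0.86]
delta tool mm [109.3   0.   60. ]
```

View pics/w10c.png

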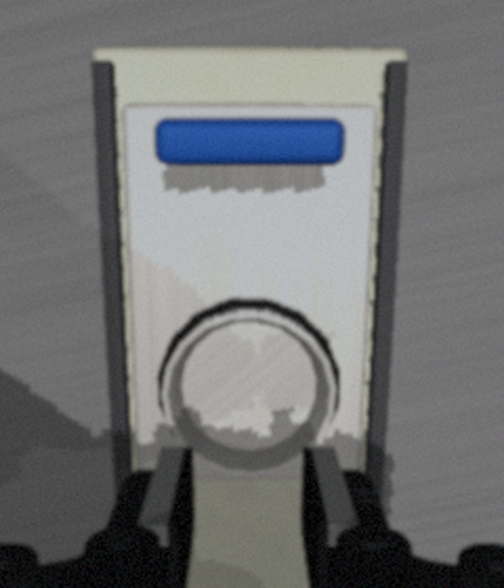

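The tin stands concentric in the ring (crop 250,385). Now moving behind the handle with the fingers shut.

```bash
python3 -m crank '[[15,0,0,0,0,0,-1],[25,0,0,0,0,0,-1],[25,0,0,0,0,0,-1],[25,0,0,0,0,0,-1],[15,0,0,0,0,0,-1],[5,0,0,0,0,0,-1],[0,0,15,0,0,0,-1],[0,0,20,0,0,0,-1],[0,0,15,0,0,0,-1],[0,0,10,0,0,0,-1],[0,0,2,0,0,0,-1],[0,0,0,0,0,0,-1]]'
python3 -m crank '[[0,0,0,0,0,0,-1],[0,0,0,0,0,0,-1]]'
python3 - <<'E'
from h import *
snap('scene','s11'); goto(.4988,.0266,.040)
im=cv2.imread('pics/s11.png')
cv2.imwrite('pics/s11c.png',cv2.resize(im[150:290,180:350],None,fx=4.2,fy=4.2,interpolation=cv2.INTER_CUBIC))
E
```

```text
clock: 13.57
tcp_pos: [0.4674, 0.0336, 0.0379]
tcp_rot: [-0.325, -3.123, 0.0]
wrist_force: [0.5, 0.0, 0.5]
grip_width: 0.0001
clock: 13.73
tcp_pos: [0.4682, 0.0337, 0.0392]
tcp_rot: [0.325, 3.124, 0.0]
wrist_force: [0.3, 0.2, -0.0]
grip_width: 0.0001
t 13.78 pos [468.1  33.7  39.3] yaw 168.11 tilt [ 1.2e-03  1.0e-04 -1.0e+00] F [0.1 0.5 0.1] M [ 0.031 -0.029 -0.028] w 0.0002 q7 [ 0.28  0.54 -0.61  2.11  0.51  0.64  0.68]
delta tool mm [-31.5  -0.6  -0.7]
```

View pics/s11c.png

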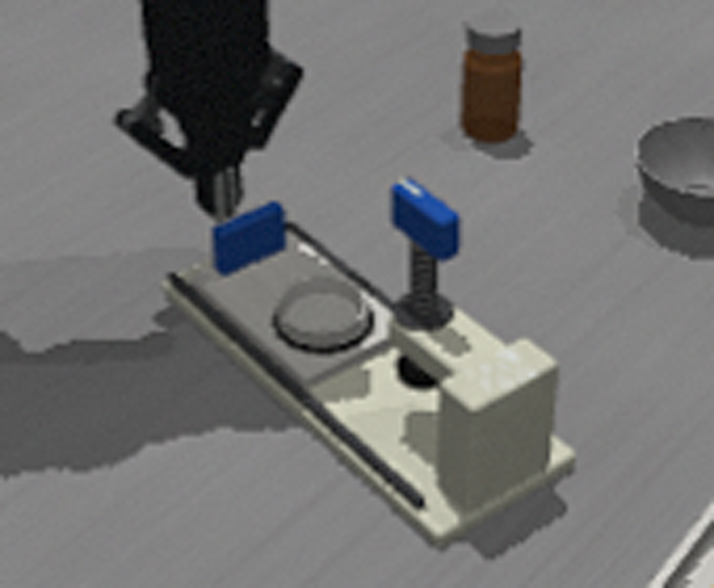

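The tin is seated in its ring, and the closed fingers are behind the handle. Pushing slowly along tool −x, which is the holder's +x.

```bash
python3 -m crank '[[-3,0,0,0,0,0,-1],[-4,0,0,0,0,0,-1],[-3,0,0,0,0,0,-1],[-2,0,0,0,0,0,-1],[-2,0,0,0,0,0,-1],[-2,0,0,0,0,0,-1],[-2,0,0,0,0,0,-1],[-2,0,0,0,0,0,-1]]'
python3 -m crank '[[-3,0,0,0,0,0,-1],[-4,0,0,0,0,0,-1],[-4,0,0,0,0,0,-1],[-4,0,0,0,0,0,-1],[-4,0,0,0,0,0,-1],[-4,0,0,0,0,0,-1],[-4,0,0,0,0,0,-1],[-4,0,0,0,0,0,-1],[-4,0,0,0,0,0,-1],[-4,0,0,0,0,0,-1]]'
python3 -m crank '[[-4,0,0,0,0,0,-1],[-4,0,0,0,0,0,-1],[-4,0,0,0,0,0,-1],[-4,0,0,0,0,0,-1],[-3,0,0,0,0,0,-1],[-2,0,0,0,0,0,-1],[-2,0,0,0,0,0,-1],[0,0,0,0,0,0,-1]]'
python3 - <<'E'
from h import *
snap('scene','s12'); goto(.4988,.0266,.040)
im=cv2.imread('pics/s12.png')
cv2.imwrite('pics/s12c.png',cv2.resize(im[150:290,180:350],None,fx=4.2,fy=4.2,interpolation=cv2.INTER_CUBIC))
E
```

```text
clock: 14.45
tcp_pos: [0.4865, 0.0295, 0.0385]
tcp_rot: [-0.324, -3.123, 0.001]
wrist_force: [-3.0, 1.2, 1.8]
grip_width: 0.0003
clock: 15.28
tcp_pos: [0.5255, 0.0212, 0.0385]
tcp_rot: [-0.325, -3.124, 0.0]
wrist_force: [-2.7, 0.6, -0.7]
grip_width: -0.0003
clock: 15.95
tcp_pos: [0.5483, 0.0165, 0.0387]
tcp_rot: [0.325, 3.124, 0.0]
wrist_force: [-1.1, 0.2, -0.5]
grip_width: 0.0002
t 16.0 pos [548.4  16.7  38.7] yaw 168.11 tilt [ 9.e-04  1.e-04 -1.e+00] F [-2.   0.  -0.4] M [-0.045  0.302  0.043] w 0.0002 q7 [ 0.29  0.63 -0.6   1.92  0.51  0.75  0.77]
delta tool mm [50.5 -0.5 -1.3]
```

View pics/s12c.png

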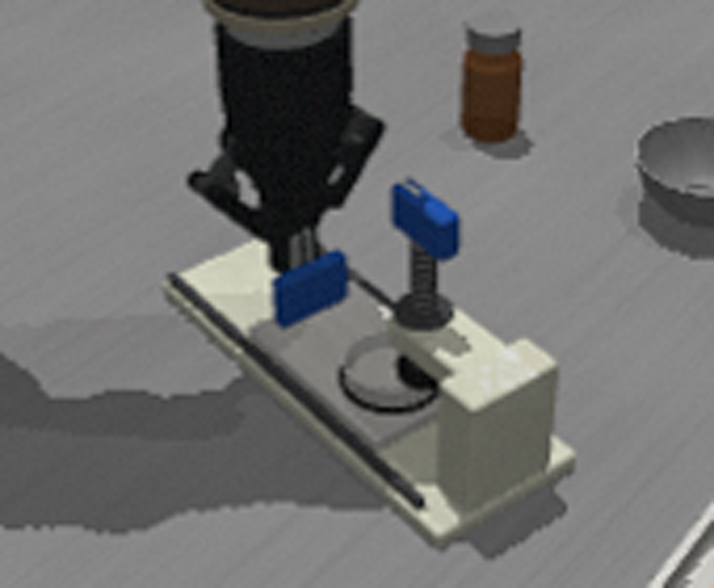

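```bash
python3 -m crank '[[-2,0,0,0,0,0,-1],[-3,0,0,0,0,0,-1],[-3,0,0,0,0,0,-1],[-3,0,0,0,0,0,-1],[-3,0,0,0,0,0,-1],[-2,0,0,0,0,0,-1],[-2,0,0,0,0,0,-1],[-1,0,0,0,0,0,-1],[-1,0,0,0,0,0,-1]]'
python3 -m crank '[[-1,0,0,0,0,0,-1],[-1,0,0,0,0,0,-1],[-1,0,0,0,0,0,-1],[-1,0,0,0,0,0,-1]]'
python3 -m crank '[[-1,0,0,0,0,0,-1],[-1,0,0,0,0,0,-1]]'
```

```text
clock: 16.75
tcp_pos: [0.5675, 0.0126, 0.0387]
tcp_rot: [0.325, 3.125, 0.0]
wrist_force: [-3.4, 0.1, 2.1]
grip_width: 0.0002
clock: 17.08
tcp_pos: [0.5714, 0.0118, 0.0387]
tcp_rot: [0.325, 3.125, 0.0]
wrist_force: [-3.5, 0.2, 2.0]
grip_width: -0.0004
clock: 17.25
tcp_pos: [0.5733, 0.0114, 0.0386]
tcp_rot: [0.325, 3.125, 0.0]
wrist_force: [-3.6, 0.2, 2.1]
grip_width: 0.0001
```

```bash
python3 -m crank '[[-1,0,0,0,0,0,-1],[-1,0,0,0,0,0,-1]]'
python3 -m crank '[[-1,0,0,0,0,0,-1],[-1,0,0,0,0,0,-1]]'
python3 - <<'E'
from h import *
snap('scene','s13');  snap('top','t13'); goto(.4988,.0266,.040)
im=cv2.imread('pics/s13.png')
cv2.imwrite('pics/s13c.png',cv2.resize(im[150:290,180:350],None,fx=4.2,fy=4.2,interpolation=cv2.INTER_CUBIC))
E
```

```text
clock: 17.42
tcp_pos: [0.5745, 0.0111, 0.0385]
tcp_rot: [-0.325, -3.123, 0.0]
wrist_force: [-9.1, 1.6, 7.5]
grip_width: -0.0001
clock: 17.58
tcp_pos: [0.5745, 0.0111, 0.0383]
tcp_rot: [-0.323, -3.12, 0.001]
wrist_force: [-14.9, 3.0, 10.7]
grip_width: 0.0003
t 17.68 pos [574.5  11.1  38.2] yaw 168.18 tilt [-4.7e-03 -3.0e-04 -1.0e+00] F [-12.1   0.9   8.7] M [ 4.060e-01  2.472e+00 -2.000e-03] w 0.0 q7 [ 0.3   0.66 -0.59  1.85  0.5   0.79  0.8 ]
delta tool mm [77.3 -0.4 -1.4]
```

View pics/s13c.png

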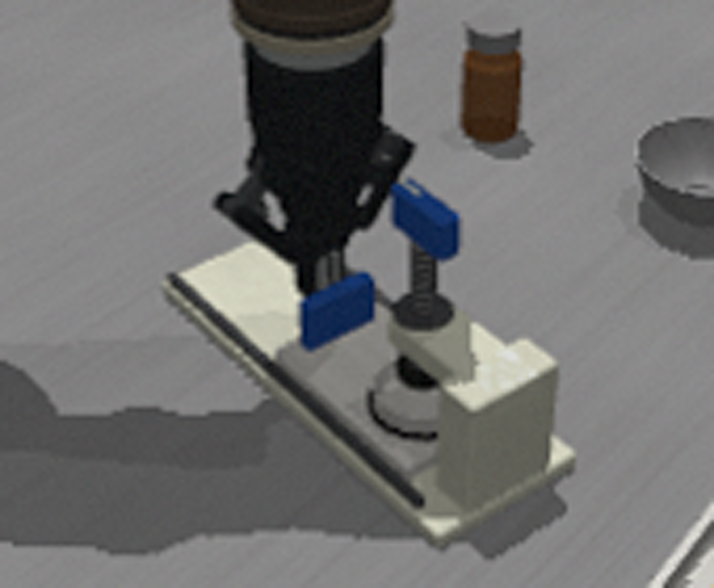

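The bed has stopped. The TCP stays at 574.5 mm while the command ran about 3 mm on and the force rose to 15 N, with the lever arm still at the handle. I'll back off and rise to look at the knob.

```bash
python3 -m crank '[[3,0,0,0,0,0,-1],[5,0,0,0,0,0,-1],[10,0,0,0,0,0,-1],[10,0,-10,0,0,0,-1],[0,0,-25,0,0,0,-1],[0,0,-35,0,0,0,0],[0,0,-38,0,0,0,1],[0,0,-38,0,0,0,1],[0,0,-35,0,0,0,1],[0,0,-20,0,0,0,1],[-10,0,0,0,0,0,1],[-20,0,0,0,0,0,1]]'
python3 -m crank '[[-20,0,0,0,0,0,1],[-20,0,0,0,0,0,1],[-10,0,0,0,0,0,1],[0,0,0,0,0,0,1],[0,0,0,0,0,0,1],[0,0,0,0,0,0,1]]'
python3 - <<'E'
from h import *
m=manip.camera_model('wrist');snap('wrist','w14'); goto(.6640,-.0082,.14); np.save('m14.npy',m,allow_pickle=True)
snap('top','t14')
print([(b['at'],b['confidence']) for b in manip.boxes_of('wrist','knob_grip')])
im=cv2.imread('pics/t14.png'); cv2.imwrite('pics/t14c.png',cv2.resize(im[110:240,205:295],None,fx=4.5,fy=4.5,interpolation=cv2.INTER_CUBIC))
E
```

```text
clock: 18.68
tcp_pos: [0.5783, 0.011, 0.2422]
tcp_rot: [0.322, 3.122, -0.001]
wrist_force: [-0.7, 1.1, 0.1]
grip_width: 0.0833
clock: 19.18
tcp_pos: [0.627, 0.0004, 0.2395]
tcp_rot: [-0.324, -3.124, 0.0]
wrist_force: [0.4, -0.6, -0.3]
grip_width: 0.0855
t 19.23 pos [6.270e+02 3.000e-01 2.396e+02] yaw 168.17 tilt [-5.e-04 -1.e-04 -1.e+00] F [0.5 0.  0.3] M [0.026 0.04  0.008] w 0.0853 q7 [ 0.36  0.53 -0.69  1.51  0.35  1.23  0.99]
delta tool mm [-38.   -0.8  99.6]
[([253.5, 245.8], 0.79)]
```

View pics/w14.png

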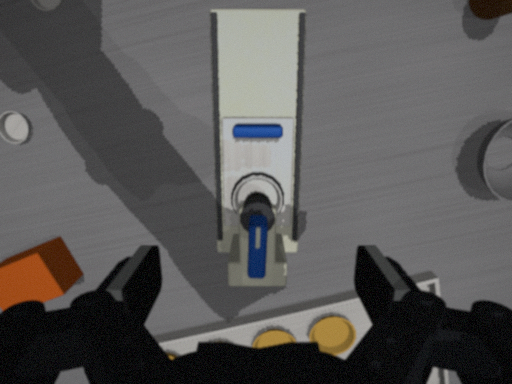

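View pics/t14c.png

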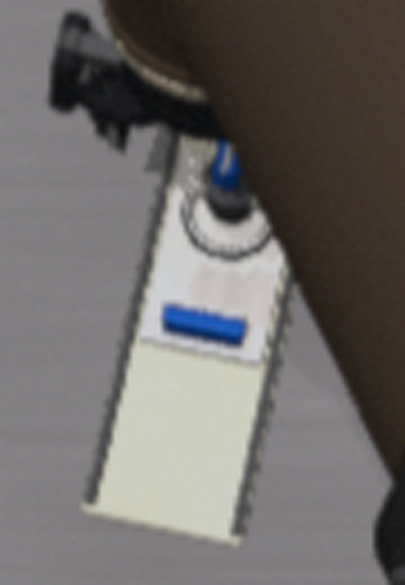

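The wrist view shows the knob bar from (258,214) to (257,277), nearly along the tool's x, and the tin and ring at (258,197). I'll compute the positions.

Run:
```python
from h import *
m=np.load('m14.npy',allow_pickle=True).item()
im=cv2.imread('pics/w14.png')
cv2.imwrite('pics/w14c.png',cv2.resize(im[110:300,200:320],None,fx=4,fy=3.1,interpolation=cv2.INTER_CUBIC))
hsv=cv2.cvtColor(im,cv2.COLOR_BGR2HSV); b=cv2.inRange(hsv,(100,120,30),(130,255,255))
for r0,r1,z in ((200,290,.16),(115,145,.056)):
  t=b.copy(); t[:r0]=0;t[r1:]=0;t[:,:215]=0;t[:,310:]=0
  ys,xs=np.where(t>0); rect=cv2.minAreaRect(np.c_[xs,ys].astype(np.float32)); print(rect,xs.mean(),ys.mean())
  c=at_z(m,rect[0],z); bp=[at_z(m,p,z) for p in cv2.boxPoints(rect)]
  e=[(bp[i+1]-bp[i])[:2] for i in (0,1)]; print(c,[(round(np.linalg.norm(v)*1000,1),round(np.degrees(np.arctan2(v[1],v[0])),1)) for v in e])
  for zz in (.147,.16,.165): print(zz,at_z(m,rect[0],zz))
g=cv2.cvtColor(im,cv2.COLOR_BGR2GRAY)
pts=np.array([(c,r) for r in range(168,215) for c in range(228,290) if g[r,c]<60]); W=np.array([at_z(m,p,.025)[:2] for p in pts])
# seat from circle fit
from scipy.optimize import least_squares
c0=at_z(m,[258,197],.025)[:2]
for _ in range(6):
  d=np.linalg.norm(W-c0,axis=1);k=abs(d-.0285)<.0035
  c0=least_squares(lambda c:np.linalg.norm(W[k]-c,axis=1)-.0285,c0).x
print('seat',c0,k.sum())
```

```text
((257.5, 245.5), (63.0, 19.0), 90.0) 256.8793650793651 246.22645502645503
[ 0.66074794 -0.00577124  0.16      ] [(np.float64(13.6), np.float64(78.2)), (np.float64(50.8), np.float64(-11.3))]
0.147 [ 0.66680241 -0.00703773  0.147     ]
0.16 [ 0.66074794 -0.00577124  0.16      ]
0.165 [ 0.6584193  -0.00528413  0.165     ]
((257.0, 130.5), (11.0, 48.0), 90.0) 257.1684210526316 130.56842105263158
[0.58893209 0.00873839 0.056     ] [(np.float64(46.7), np.float64(78.2)), (np.float64(10.7), np.float64(-10.8))]
0.147 [0.58014201 0.01072043 0.147     ]
0.16 [0.57888628 0.01100358 0.16      ]
0.165 [0.57840331 0.01111249 0.165     ]
seat [ 0.66577031 -0.00694996] 52
```

View pics/w14c.png

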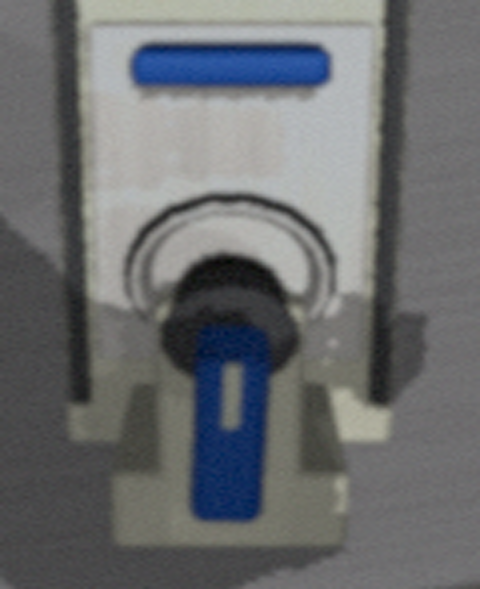

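```bash
python3 -m crank '[[-9,0,0,0,0,0,1],[-15,0.4,0,0,0,0,1],[-10,0,5,0,0,0,1],[-4.8,0,15,0,0,0,1],[0,0,20,0,0,0,1],[0,0,20,0,0,0,1],[0,0,10,0,0,0,1],[0,0,0,0,0,0,1],[0,0,0,0,0,0,1],[0,0,0,0,0,0,1]]'
python3 - <<'E'
from h import *
m=manip.camera_model('wrist');snap('wrist','w15'); goto(.6655,-.0072,.128); np.save('m15.npy',m,allow_pickle=True)
E
```

```text
clock: 20.17
tcp_pos: [0.6666, -0.0075, 0.1705]
tcp_rot: [0.325, 3.124, 0.001]
wrist_force: [0.8, 0.1, -0.2]
grip_width: 0.0853
t 20.22 pos [666.7  -7.5 170.8] yaw 168.13 tilt [ 1.9e-03  2.0e-04 -1.0e+00] F [-0.5 -0.3  0.1] M [ 0.001  0.042 -0.006] w 0.0855 q7 [ 0.33  0.64 -0.65  1.5   0.41  1.14  0.97]
delta tool mm [ 1.3 -0.  42.8]
```

View pics/w15.png

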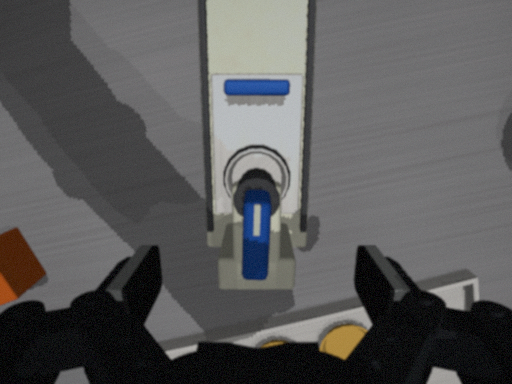

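```bash
cat >> h.py <<'E'
from scipy.optimize import minimize
def fitknob(im,m,x0,z=None,roi=(170,300,215,310)):
    hsv=cv2.cvtColor(im,cv2.COLOR_BGR2HSV); b=cv2.inRange(hsv,(100,100,20),(130,255,255))
    t=np.zeros_like(b); r=roi; t[r[0]:r[1],r[2]:r[3]]=b[r[0]:r[1],r[2]:r[3]]
    t=cv2.morphologyEx(t,cv2.MORPH_CLOSE,np.ones((7,7),np.uint8))
    t8=cv2.resize(t[r[0]:r[1],r[2]:r[3]],None,fx=4,fy=4,interpolation=cv2.INTER_LINEAR)>127
    def cost(p):
        x,y,yaw=p[:3]*np.array([.001,.001,np.pi/180]); zz=z if z else p[3]*.001
        C=np.array([[sx*.022,sy*.007,sz*.013] for sx in(-1,1) for sy in(-1,1) for sz in(-1,1)])
        c,s=np.cos(yaw),np.sin(yaw); W=C@np.array([[c,s,0],[-s,c,0],[0,0,1]])+[x,y,zz]
        q=(proj(m,W)-[r[2],r[0]]+.5)*4-.5
        k=np.zeros(t8.shape,np.uint8); cv2.fillConvexPoly(k,cv2.convexHull((q*16).astype(np.int32)),1,shift=4)
        return 1-(t8&(k>0)).sum()/(t8|(k>0)).sum()
    best=minimize(cost,x0,method='Nelder-Mead',options=dict(initial_simplex=np.array([x0]+[np.array(x0)+np.eye(len(x0))[i]*4 for i in range(len(x0))]),xatol=.02,fatol=1e-5,maxiter=600))
    return best.x,best.fun
E
python3 - <<'E'
from h import *
for n in ('15','14'):
  m=np.load(f'm{n}.npy',allow_pickle=True).item(); im=cv2.imread(f'pics/w{n}.png')
  for z in (.145,.147,.149): print(n,z,fitknob(im,m,[665,-7,-12],z))
  print(fitknob(im,m,[665,-7,-12,147]))
E
```

```text
15 0.145 (array([668.05019698,  -7.68512713, -13.27229932]), np.float64(0.18471570926143022))
15 0.147 (array([667.37989055,  -7.6437474 , -13.75081926]), np.float64(0.2026772292347706))
15 0.149 (array([666.92403315,  -7.39295533, -13.43841536]), np.float64(0.22123069037023235))
(array([670.39556995,  -8.44940088, -13.78574391, 137.89077798]), np.float64(0.14101389724933922))
14 0.145 (array([666.44874317,  -7.34332055, -13.47233177]), np.float64(0.11058847077662126))
14 0.147 (array([666.25637898,  -7.42613675, -13.55656096]), np.float64(0.12347868933234785))
14 0.149 (array([666.00915794,  -7.33659707, -13.20498457]), np.float64(0.13655105505699738))
(array([672.78958542,  -8.88030718, -14.02669532, 132.76949963]), np.float64(0.061914813010770176))
```

The knob is at about (666.3,-7.4), with its bar at −13.4°. The TCP is over it within 1 mm. Descending and gripping.

```bash
python3 -m crank '[[0,0,8,0,0,1.5,1],[0,0,14,0,0,0,1],[0,0,12,0,0,0,0.5],[0,0,6,0,0,0,0],[0,0,2.5,0,0,0,-0.3],[0,0,0,0,0,0,-0.5],[0,0,0,0,0,0,-0.5],[0,0,0,0,0,0,-0.5],[0,0,0,0,0,0,-0.5]]' 100
python3 - <<'E'
from h import *
m=manip.camera_model('wrist');snap('wrist','w16'); goto(.6663,-.0074,.128)
E
```

```text
clock: 20.97
tcp_pos: [0.6664, -0.0076, 0.1278]
tcp_rot: [0.366, 3.119, 0.0]
wrist_force: [-0.6, 0.3, -0.3]
grip_width: 0.0212
t 21.02 pos [666.4  -7.7 127.7] yaw 166.62 tilt [ 9.e-04  1.e-04 -1.e+00] F [ 0.2  0.1 -0.1] M [ 0.012 -0.019 -0.02 ] w 0.0211 q7 [ 0.32  0.68 -0.63  1.54  0.43  1.06  0.92]
delta tool mm [ 0.2  0.2 -0.3]
```

View pics/w16.png

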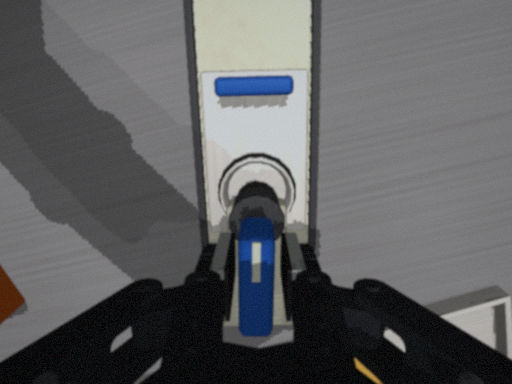

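The fingers straddle the bar at (256,275). Closing on it.

```bash
python3 -m crank '[[0,0,0,0,0,0,-1],[0,0,0,0,0,0,-1],[0,0,0,0,0,0,-1],[0,0,0,0,0,0,-1],[0,0,0,0,0,0,-1]]' 100
python3 - <<'E'
from h import *
m=manip.camera_model('wrist');snap('wrist','w17'); goto(.6663,-.0074,.128)
E
```

```text
clock: 21.43
tcp_pos: [0.6663, -0.008, 0.1277]
tcp_rot: [0.367, 3.119, -0.0]
wrist_force: [-0.8, -1.0, 5.2]
grip_width: 0.0128
t 21.48 pos [666.4  -8.  127.7] yaw 166.6 tilt [ 8.e-04 -4.e-04 -1.e+00] F [-1.5 -1.2  4.5] M [-0.402  0.346 -0.176] w 0.0125 q7 [ 0.32  0.68 -0.63  1.54  0.43  1.06  0.92]
delta tool mm [ 0.2  0.6 -0.3]
```

View pics/w17.png

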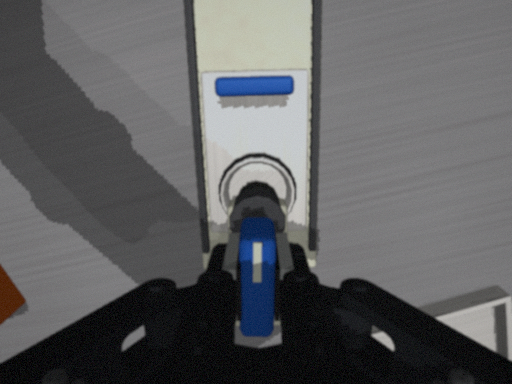

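```bash
python3 -m crank '[[0,0,0.42,0,0,3,-1],[0,0,0.84,0,0,6,-1],[0,0,0.84,0,0,6,-1],[0,0,0.84,0,0,6,-1],[0,0,0.42,0,0,3,-1],[0,0,0,0,0,0,-1]]'
python3 - <<'E'
from h import *
snap('wrist','w18'); goto(.6663,-.0074,.128)
E
```

```text
clock: 21.98
tcp_pos: [0.6665, -0.0076, 0.1244]
tcp_rot: [1.011, 2.973, 0.0]
wrist_force: [-0.1, -0.3, 4.6]
grip_width: 0.0127
t 22.03 pos [666.5  -7.7 124.4] yaw 142.6 tilt [ 1.3e-03 -4.0e-04 -1.0e+00] F [-0.1  0.1  6.1] M [-0.235  0.141  0.035] w 0.0129 q7 [ 0.26  0.66 -0.52  1.55  0.36  1.03  0.56]
delta tool mm [ 0.3  0.1 -3.6]
```

View pics/w18.png

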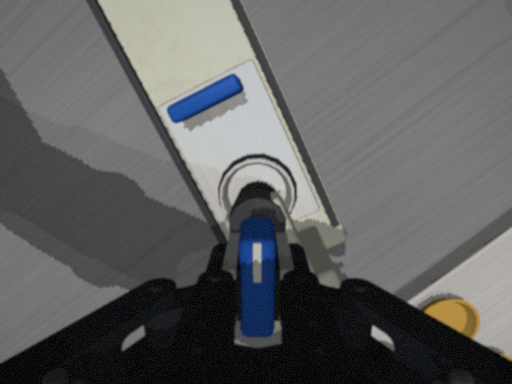

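The knob follows the grasp. I'll keep turning and read the torque while it moves.

```bash
cat > r.py <<'E'
from h import *
s=manip.read_state(); R=Rot.from_rotvec(s['tcp_rot']).as_matrix(); yaw=np.degrees(np.arctan2(R[1,0],R[0,0]))
print('turn',round((166.6-yaw)%360,2),'z',round(s['tcp_pos'][2]*1000,2),'xy',np.round(np.array(s['tcp_pos'][:2])*1000,1),'F',np.round(s['wrist_force'],1),'Mz',round(s['moment'][2],3),'eff7',round(s['effort'][6],3),'w',round(s['grip_width'],4),'q7',round(s['joints'][6],2))
E
python3 -m crank '[[0,0,0.84,0,0,6,-1],[0,0,0.84,0,0,6,-1],[0,0,0.84,0,0,6,-1],[0,0,0.84,0,0,6,-1]]' >/dev/null; python3 r.py
python3 -m crank '[[0,0,0.84,0,0,6,-1],[0,0,0.84,0,0,6,-1],[0,0,0.56,0,0,4,-1]]' >/dev/null; python3 r.py
python3 -m crank '[[0,0,0.56,0,0,4,-1],[0,0,0.56,0,0,4,-1]]' >/dev/null; python3 r.py
python3 -m crank '[[0,0,0.56,0,0,4,-1],[0,0,0.56,0,0,4,-1]]' >/dev/null; python3 r.py
python3 -m crank '[[0,0,0.56,0,0,4,-1],[0,0,0.56,0,0,4,-1]]' >/dev/null; python3 r.py
```

```text
turn 48.21 z 121.08 xy [666.8  -7.5] F [0.2 0.  4.9] Mz 0.282 eff7 1.983 w 0.0124 q7 0.19
turn 64.23 z 118.87 xy [667.   -7.4] F [ 0.9 -0.7  4.9] Mz 0.303 eff7 0.542 w 0.0127 q7 -0.05
turn 72.1 z 117.77 xy [667.2  -7.4] F [1.3 0.3 4.3] Mz 0.3 eff7 1.194 w 0.0125 q7 -0.17
turn 80.1 z 116.65 xy [667.3  -7.4] F [ 1.8 -0.   3.6] Mz 0.276 eff7 1.203 w 0.013 q7 -0.29
turn 88.1 z 115.55 xy [667.4  -7.4] F [ 1.8 -0.8  3.4] Mz 0.289 eff7 1.197 w 0.0125 q7 -0.41
```

```bash
s(){ python3 r.py; }
python3 -m crank '[[0,0,0.56,0,0,4,-1],[0,0,0.56,0,0,4,-1]]' >/dev/null; s
python3 -m crank '[[0,0,0.28,0,0,2,-1],[0,0,0.28,0,0,2,-1]]' >/dev/null; s
python3 -m crank '[[0,0,0.28,0,0,2,-1],[0,0,0.28,0,0,2,-1]]' >/dev/null; s
python3 -m crank '[[0,0,0.28,0,0,2,-1],[0,0,0.28,0,0,2,-1]]' >/dev/null; s
python3 -m crank '[[0,0,0.28,0,0,2,-1],[0,0,0.28,0,0,2,-1]]' >/dev/null; s
python3 -m crank '[[0,0,0.28,0,0,2,-1],[0,0,0.28,0,0,2,-1]]' >/dev/null; s
```

```text
turn 96.1 z 114.43 xy [667.5  -7.5] F [ 2.9 -0.4  3.1] Mz 0.311 eff7 1.191 w 0.0128 q7 -0.53
turn 100.01 z 113.88 xy [667.6  -7.5] F [ 2.6 -0.5  3. ] Mz 0.322 eff7 0.297 w 0.013 q7 -0.59
turn 104.0 z 113.33 xy [667.6  -7.6] F [ 2.9 -0.6  3.6] Mz 0.347 eff7 0.442 w 0.0128 q7 -0.65
turn 108.0 z 112.78 xy [667.7  -7.6] F [ 2.8 -1.1  2.9] Mz 0.296 eff7 0.441 w 0.0128 q7 -0.71
turn 112.0 z 112.22 xy [667.7  -7.6] F [ 2.9 -0.8  2.9] Mz 0.322 eff7 0.439 w 0.0129 q7 -0.77
turn 116.01 z 111.67 xy [667.8  -7.7] F [ 3.9 -0.4  3.9] Mz 0.341 eff7 0.438 w 0.0128 q7 -0.83
```

```bash
s(){ python3 r.py; }
python3 -m crank '[[0,0,0.28,0,0,2,-1],[0,0,0.28,0,0,2,-1]]' >/dev/null; s
python3 -m crank '[[0,0,0.28,0,0,2,-1],[0,0,0.28,0,0,2,-1]]' >/dev/null; s
python3 -m crank '[[0,0,0.28,0,0,2,-1],[0,0,0.28,0,0,2,-1]]' >/dev/null; s
python3 -m crank '[[0,0,0.28,0,0,2,-1],[0,0,0.28,0,0,2,-1]]' >/dev/null; s
python3 -m crank '[[0,0,0.28,0,0,2,-1],[0,0,0.28,0,0,2,-1]]' >/dev/null; s
```

```text
turn 120.01 z 111.1 xy [667.8  -7.8] F [ 4.6 -1.2  3.4] Mz 0.316 eff7 0.437 w 0.0127 q7 -0.88
turn 124.01 z 110.59 xy [667.8  -7.8] F [ 4.1 -0.9  2.9] Mz 0.34 eff7 0.435 w 0.0126 q7 -0.94
turn 128.01 z 110.0 xy [667.8  -7.8] F [ 2.9 -0.9  3.5] Mz 0.298 eff7 0.434 w 0.0128 q7 -1.0
turn 132.02 z 109.44 xy [667.9  -8. ] F [ 3.5 -1.4  2.7] Mz 0.327 eff7 0.432 w 0.0129 q7 -1.06
turn 136.02 z 108.88 xy [667.9  -8. ] F [ 3.9 -1.6  3.1] Mz 0.323 eff7 0.427 w 0.0127 q7 -1.12
```

```bash
s(){ python3 r.py; }
python3 -m crank '[[0,0,0.28,0,0,2,-1],[0,0,0.28,0,0,2,-1]]' >/dev/null; s
python3 -m crank '[[0,0,0.28,0,0,2,-1],[0,0,0.28,0,0,2,-1]]' >/dev/null; s
python3 -m crank '[[0,0,0.28,0,0,2,-1],[0,0,0.28,0,0,2,-1]]' >/dev/null; s
```

```text
turn 140.01 z 108.36 xy [668.  -8.] F [ 2.8 -1.3  3.6] Mz 0.321 eff7 0.379 w 0.0128 q7 -1.18
turn 144.01 z 107.85 xy [668.   -8.1] F [ 3.6 -1.4  4.2] Mz 0.446 eff7 0.333 w 0.0126 q7 -1.24
turn 148.0 z 107.37 xy [668.   -8.2] F [ 2.2 -1.3  3.3] Mz 0.498 eff7 0.288 w 0.0131 q7 -1.3
```

```bash
s(){ python3 r.py; }
python3 -m crank '[[0,0,0.28,0,0,2,-1],[0,0,0.28,0,0,2,-1]]' >/dev/null; s
python3 -m crank '[[0,0,0.28,0,0,2,-1]]' >/dev/null; s
python3 -m crank '[[0,0,0.28,0,0,2,-1]]' >/dev/null; s
```

```text
turn 152.0 z 106.82 xy [668.   -8.2] F [ 4.3 -2.1  4.8] Mz 0.52 eff7 0.242 w 0.0128 q7 -1.36
turn 154.0 z 106.55 xy [668.   -8.2] F [ 3.6 -2.4  4.3] Mz 0.555 eff7 0.219 w 0.0129 q7 -1.39
turn 156.0 z 106.33 xy [668.   -8.3] F [ 3.7 -1.8  4.4] Mz 0.539 eff7 0.197 w 0.0126 q7 -1.41
```

The torque rose from 136° on: Mz went from 0.32 to 0.54, and joint-7 effort shows a clean slope. Contact was at about 135.7°, so the pad force is now about 28 N, above target but well under the dent limit. I'll turn back and come up again to about 149°, for about 20 N.

```bash
s(){ python3 r.py; }
python3 -m crank '[[0,0,-0.28,0,0,-2,-1],[0,0,-0.56,0,0,-4,-1],[0,0,-0.56,0,0,-4,-1],[0,0,-0.56,0,0,-4,-1],[0,0,-0.42,0,0,-3,-1]]' >/dev/null; s
python3 -m crank '[[0,0,0,0,0,0,-1]]' >/dev/null; s
python3 -m crank '[[0,0,0.28,0,0,2,-1],[0,0,0.28,0,0,2,-1],[0,0,0.28,0,0,2,-1]]' >/dev/null; s
python3 -m crank '[[0,0,0.28,0,0,2,-1]]' >/dev/null; s
python3 -m crank '[[0,0,0.28,0,0,2,-1]]' >/dev/null; s
```

```text
turn 138.77 z 108.41 xy [667.9  -8.1] F [ 4.6 -1.2  2. ] Mz -0.363 eff7 -0.449 w 0.0127 q7 -1.16
turn 138.84 z 108.4 xy [667.8  -8. ] F [ 5.2 -2.5  2.7] Mz -0.069 eff7 1.223 w 0.0128 q7 -1.16
turn 145.13 z 107.7 xy [667.9  -8.1] F [ 5.5 -3.   3.5] Mz 0.42 eff7 0.336 w 0.0126 q7 -1.26
turn 147.13 z 107.44 xy [667.9  -8.2] F [ 4.8 -1.3  3.8] Mz 0.409 eff7 0.3 w 0.0126 q7 -1.28
turn 149.13 z 107.19 xy [667.9  -8.2] F [ 3.8 -1.8  3.7] Mz 0.423 eff7 0.276 w 0.0129 q7 -1.31
```

```bash
s(){ python3 r.py; }
python3 -m crank '[[0,0,0.14,0,0,1,-1]]' >/dev/null; s
python3 -m crank '[[0,0,0.14,0,0,1,-1]]' >/dev/null; s
python3 - <<'E'
from h import *
for c in ('scene','wrist'): 
  snap(c,c+'20')
s=[manip.read_state() for _ in range(3)]; print([x['moment'][2] for x in s])
im=cv2.imread('pics/scene20.png'); cv2.imwrite('pics/s20c.png',cv2.resize(im[150:290,180:350],None,fx=4.2,fy=4.2,interpolation=cv2.INTER_CUBIC))
E
s
```

```text
turn 150.14 z 107.07 xy [667.9  -8.2] F [ 4.4 -1.9  5. ] Mz 0.474 eff7 -0.433 w 0.0125 q7 -1.33
turn 151.08 z 106.96 xy [667.9  -8.2] F [ 4.5 -1.5  4.5] Mz 0.452 eff7 -0.186 w 0.0129 q7 -1.34
[np.float64(0.3633961513342099), np.float64(0.3633961513342099), np.float64(0.3633961513342099)]
turn 151.07 z 106.93 xy [667.9  -8.2] F [ 4.7 -1.8  5.1] Mz 0.363 eff7 -0.673 w 0.013 q7 -1.34
```

View pics/wrist20.png

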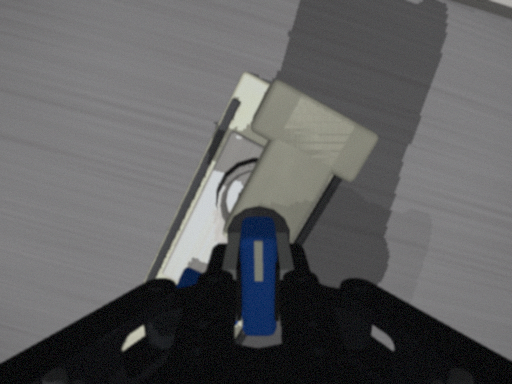

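View pics/s20c.png

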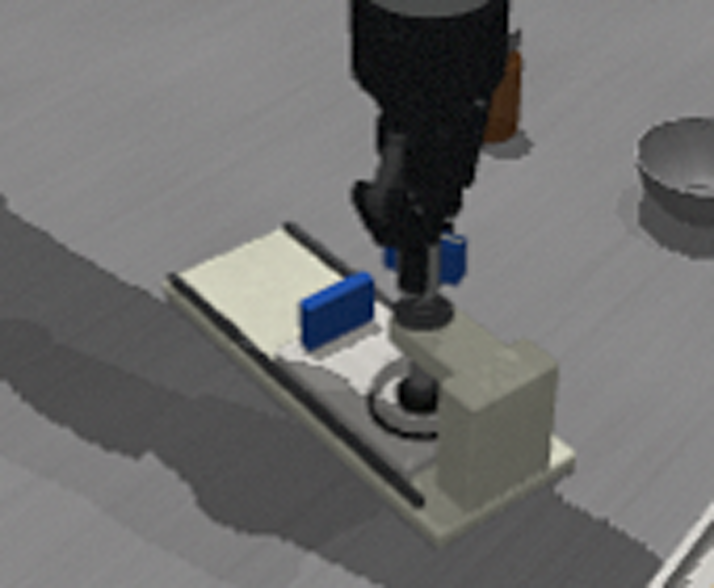

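The pad is down inside the tin. Torque reads Mz 0.46 against 0.32 free, about 17.5 N, and joint-7 effort gives about 21 N. Releasing and rising.

```bash
python3 -m crank '[[0,0,0,0,0,0,-0.6],[0,0,0,0,0,0,-0.3],[0,0,0,0,0,0,0],[0,0,0,0,0,0,0],[0,0,0,0,0,0,0],[0,0,0,0,0,0,0]]'
python3 r.py
python3 -m crank '[[0,0,-4,0,0,0,0],[0,0,-10,0,0,0,0],[0,0,-20,0,0,0,0],[0,0,-30,0,0,0,0],[0,0,-30,0,0,0,0],[0,0,-20,0,0,0,0],[0,0,0,0,0,0,0],[0,0,0,0,0,0,0],[0,0,0,0,0,0,0]]'
python3 - <<'E'
from h import *
m=manip.camera_model('wrist');im=snap('wrist','w21');goto(.6663,-.0074,.128)
snap('scene','s21'); im2=cv2.imread('pics/w21.png')
print(fitknob(im2,m,[666,-7,16],.128,roi=(150,340,190,330)))
E
```

```text
clock: 27.47
tcp_pos: [0.6658, -0.0077, 0.1057]
tcp_rot: [-3.112, -0.427, 0.001]
wrist_force: [0.1, 0.6, 0.1]
grip_width: 0.0432
turn 150.98 z 105.73 xy [665.8  -7.7] F [0.1 0.6 0.1] Mz -0.068 eff7 -0.005 w 0.0432 q7 -1.34
clock: 28.22
tcp_pos: [0.6657, -0.0077, 0.2199]
tcp_rot: [-3.112, -0.427, 0.0]
wrist_force: [-0.5, -0.4, -1.5]
grip_width: 0.0427
t 28.27 pos [665.4  -7.8 219.2] yaw 15.62 tilt [-1.5e-03 -1.0e-04 -1.0e+00] F [-0.8 -0.   0. ] M [ 0.04  -0.064 -0.001] w 0.0426 q7 [-0.1   0.51  0.05  1.48 -0.03  1.15 -1.34]
delta tool mm [ 1.1 -0.1 91.2]
(array([665.91469185,  -7.97758062,  15.64849468]), np.float64(0.4755073672504865))
```

View pics/w21.png

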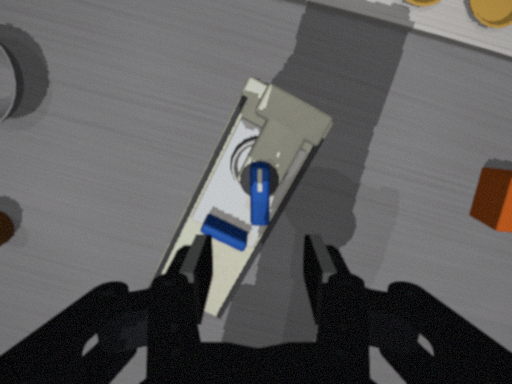

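View pics/s21.png

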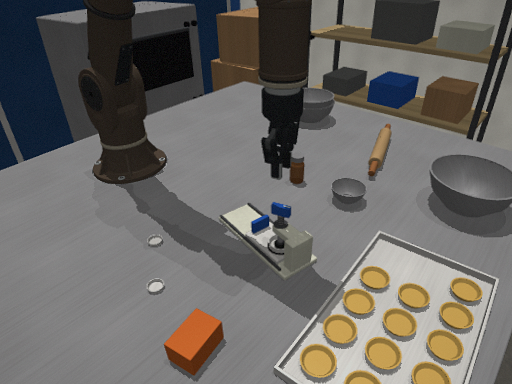

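Everything is released and the knob is free at (260,193). The bystanders and small tins are where they were. I'll check that the knob hasn't sprung back.

Run:
```python
from h import *
m=manip.camera_model('wrist');im=snap('wrist','w22');im2=cv2.imread('pics/w22.png')
for z in (.12,.126): print(fitknob(im2,m,[666,-7,14],z,roi=(150,235,249,280)))
cv2.imwrite('pics/w22c.png',cv2.resize(im2[70:320,150:350],None,fx=2.4,fy=2.4,interpolation=cv2.INTER_CUBIC))
a=cv2.imread('pics/scene0.png').astype(int);b=cv2.imread('pics/s21.png').astype(int)
mc=manip.camera_model('scene')
for l in ('shaker','bowl','carton'): print(l,[(x['at'],x['confidence']) for x in manip.boxes_of('scene',l)][:1])
```

```text
(array([663.92826087,  -8.56678457,  16.1695605 ]), np.float64(0.09143518518518523))
(array([667.23535897,  -7.50438951,  15.58529209]), np.float64(0.1236291586028937))
shaker [([296.2, 171.2], 0.82)]
bowl [([264.6, 235.7], 0.27)]
carton [([192.7, 335.5], 0.92)]
```

View pics/w22c.png

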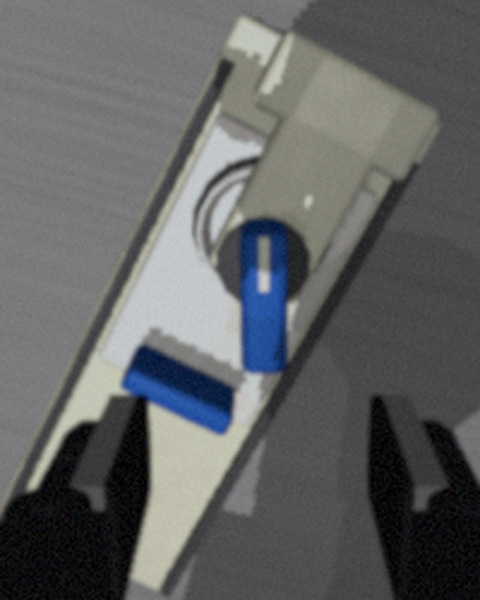

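```bash
python3 -c "
from bench import manip
print(manip.close_job())"
```

```text
the job is handed in; nothing more can be done
None
```

The largest tin is upright in the ring, the bed is home under the screw, and the pad holds the tin with about 20 N. I handed the job in at about 28 s with everything released and the gripper clear above the knob.

- **Bed:** I pushed it slowly with about 3.5 N until it met its stop, where the push reached about 15 N. Afterwards the ring and the handle both measured about right for the bed being home.
- **Screw:** the pad met the tin's floor after about 136° of clockwise turn. I first went to 156°, about 28 N, before reacting to the rise in torque. I then turned back to 139° and came up again to 151°.
- **Pad force:** the three estimates disagree somewhat:

| Method | Estimate |
|---|---|
| Wrist moment | 17.5 N |
| Joint-7 effort | 21.5 N |
| Turn past contact at 12 N/mm | 25.5 N |

- **After release:** the knob had not sprung back, with its bar at about 15.6–16.2° against the 15.6° it was turned to. The tin is partly hidden under the arm; the parts that show sit in the ring.
- **Bystanders:** in the last scene picture the shaker, bowl, carton and both small tins look unmoved. The detector confirmed the shaker and carton to about 2 px, but its one low-confidence answer for the bowl was off the bowl, so that rests on the picture alone.

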